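Lift two tube bins off a tote, fetch the carrier beneath, and put the bins back

TASK

The carrier of lavender-capped tubes is trapped in the clear tote under the blue and the green bin: park both bins on the blue pad, one on top of the other and turned half a turn from it (white end over coloured end) so that it rests on the ledges and does not sink in on the tubes. Then lift the carrier out by its orange-topped grip and stand it fully down in the slot of the reader, and finally put each bin back squarely on the tote's rails in the place it came from, either way round. Keep the bins and the carrier upright, and leave the bottle, the jar and the tip box alone.

Things in the scene. Friction and masses are not known exactly. Their poses are not given: they have to be found in the camera images.
- tote: Fixed clear tote, 120 (x) by 250 mm (y); origin under its centre, on the work surface. Two white rails along y, tops at z = 95 mm, |x| from 42 to 57 mm, with 6 mm high curbs outside them. Inside only 84 by 242 mm (open the fingers little there), floor 4 mm thick. At the start the bins lie across the rails, long axes along x, about 62 mm either side of the middle, white ends the same way (+x).
- bin_blue: Loose blue stack-nest bin with five yellow-capped tubes, 0.16 kg. 120 (x; 130 over end lips) by 60 (y) by 50 mm; underside 102 by 42. Origin: centre of underside. Rim at +x end white, at -x end blue. Grip its upright rim band (34 to 50 mm up, faces 60 mm apart) across y at mid-length, about 42 mm up. Turned half round, centred within 5 mm on the other bin, it rests 44 mm above that one's underside.
- bin_green: Loose green stack-nest bin with five red-capped tubes; size, shape, origin and white +x end as the blue bin's. Inside each bin, 44 mm above its underside, are ledges: one in the middle of the white end, two in the corners of the other. A bin stacked white end over coloured end stands on them; stacked the same way round it sinks in and stands on the tubes.
- carrier: Loose white carrier, six lavender-capped tubes in a row, 26 (x) by 156 mm (y), 0.18 kg, same either way round. Origin: centre of underside, which stands on the tote floor, its y along the tote's y, its ends beneath the bins. Cap tops 85 mm up. Middle grip: post 14 (x) by 22 mm (y), 55 to 102 mm up, orange top 16 by 24 by 4 mm; grip it across x (the tubes are in the way along y) about 88 mm up.
- pad: Fixed blue pad with a white border, 140 by 140 mm, 2 mm thick. Origin: centre of its underside, on the work surface. Room for one bin or one stack, centred, facing any way.
- reader: Fixed grey and white tube reader. Origin: under the middle of its carrier slot, on the work surface. Slot along its x, 166 by 36 mm, floor 12 mm above the work surface, white guides 14 mm high around it; the carrier's long axis goes along the slot, either way round. A white head, 62 mm high, stands beyond the slot's +x end (x = 94 to 130 mm).
- spray_bottle: Bystander: loose green bottle with a pale label and a blue cap, 56 mm across, 130 mm high. Origin: centre of its underside.
- specimen_jar: Bystander: loose jar with a red lid, 54 mm across, 65 mm high. Origin: centre of its underside.
- tip_box: Bystander: loose blue box with a clear lid, 76 (x) by 109 (y) by 57 mm high. Origin: centre of its underside.
Mind the look-alikes: they are no part of the job. There is more than one size of the carrier; the job needs the middle-sized.

How it is judged (in metres and radians):
On the way, in this order (a step that is already met when the one before it is completed fails the run):
1. both bins parked on the pad, one resting on the other's ledges, let go, the carrier still in the tote (((horizontal distance between bin_green and pad below 0.035 m and height (world z) of bin_green below 0.008 m and horizontal distance between bin_blue and bin_green below 0.012 m and z of bin_blue in the frame of bin_green between 0.04 and 0.048 m and angle between the x axis of bin_blue and the x axis of bin_green, either way round below 0.2 rad) or (horizontal distance between bin_blue and pad below 0.035 m and height (world z) of bin_blue below 0.008 m and horizontal distance between bin_green and bin_blue below 0.012 m and z of bin_green in the frame of bin_blue between 0.04 and 0.048 m and angle between the x axis of bin_green and the x axis of bin_blue, either way round below 0.2 rad)) and angle between each of bin_blue, bin_green's own z axis and vertical below 0.08 rad and distance of carrier from where it was at the start of the episode below 0.03 m and contact force between the fingers and bin_blue below 0.3 N and contact force between the fingers and bin_green below 0.3 N and linear speed of each of bin_blue, bin_green below 0.02 m/s and angular speed of each of bin_blue, bin_green below 0.2 rad/s), for 0.2 s.
2. the carrier stands fully down in the reader's slot, let go, the bins still parked on the pad (horizontal distance between carrier and reader below 0.01 m and z of carrier in the frame of reader between 0.009 and 0.016 m and angle between the y axis of carrier and the x axis of reader, either way round below 0.12 rad and angle between carrier's own z axis and vertical below 0.08 rad and contact force between the fingers and carrier below 0.3 N and linear speed of carrier below 0.02 m/s and angular speed of carrier below 0.2 rad/s and ((horizontal distance between bin_green and pad below 0.035 m and height (world z) of bin_green below 0.008 m and horizontal distance between bin_blue and bin_green below 0.012 m and z of bin_blue in the frame of bin_green between 0.04 and 0.048 m and angle between the x axis of bin_blue and the x axis of bin_green, either way round below 0.2 rad) or (horizontal distance between bin_blue and pad below 0.035 m and height (world z) of bin_blue below 0.008 m and horizontal distance between bin_green and bin_blue below 0.012 m and z of bin_green in the frame of bin_blue between 0.04 and 0.048 m and angle between the x axis of bin_green and the x axis of bin_blue, either way round below 0.2 rad))), for 0.2 s.
At the end, for the whole second after the job is handed in: The carrier stands on the floor of the reader's slot (within 10 mm of its middle, along it within 0.12 rad, upright); each bin rests level on the tote's rails within 15 mm of where it stood at the start, square to the tote within 0.15 rad, either way round; all at rest (horizontal distance between carrier and reader below 0.01 m and z of carrier in the frame of reader between 0.009 and 0.016 m and angle between the y axis of carrier and the x axis of reader, either way round below 0.12 rad and angle between carrier's own z axis and vertical below 0.08 rad and linear speed of each of carrier, bin_blue, bin_green below 0.02 m/s and angular speed of each of carrier, bin_blue, bin_green below 0.2 rad/s and distance of each of bin_blue, bin_green from where it was at the start of the episode below 0.015 m and angle between each of bin_blue, bin_green's own z axis and vertical below 0.05 rad and angle between the x axis of each of bin_blue, bin_green and the x axis of tote, either way round below 0.15 rad); the robot touches nothing.
It fails at once if a bin or the carrier is tipped (angle between any of bin_blue, bin_green, carrier's own z axis and vertical above 0.5 rad).
It fails at once if the bottle is moved or knocked over (distance of spray_bottle from where it was at the start of the episode above 0.03 m or angle between spray_bottle's own z axis and vertical above 0.35 rad).
It fails at once if the jar is moved or knocked over (distance of specimen_jar from where it was at the start of the episode above 0.03 m or angle between specimen_jar's own z axis and vertical above 0.35 rad).
It fails at once if the tip box is moved or knocked over (distance of tip_box from where it was at the start of the episode above 0.03 m or angle between tip_box's own z axis and vertical above 0.35 rad).
It also fails if it takes over 152 s, if anything falls off the work surface, if the arm or the gripper's body presses on something with over 40 N, if the wrist force passes 120 N, or if a joint passes its speed limit or range.

ROBOT

A 7-joint arm with a two-finger parallel gripper is mounted at the origin on the work surface. World frame = base frame: x ahead of the robot, y to its left, z up, the work surface at z = 0. Lengths are in mm, angles in rad, forces in N, time in s.
With the tool pointing down it reaches from about 425 to 1025 mm from the base axis. Payload 3.6 kg.
Tool frame: the origin (TCP) lies midway between the tips of the shut fingers; the grasp point (between the pads) lies 19 mm behind it; z points along the fingers, y is the direction in which the jaws open and shut (so a half turn about z gives the same grasp; the last joint's range is limited). The gripper opens to 85 mm and grips with 20 to 120 N. Pads are 22 mm wide; open, the fingers measure 114 mm over their backs; the gripper's body (76 mm by 85 mm) begins 54 mm behind the grasp point. The pads swing forward as they close: fully open they stand 13 mm farther back than shut.
Start: joints at [-1.391, 0.591, 0.048, 1.609, -0.033, 0.943, -0.034], TCP at [196.029, 697.999, 231.302] pointing down, gripper open.
Joint ranges: [-2.69, 2.69], [-0.47, 2.24], [-1.27, 1.36], [0.19, 2.51], [-1.53, 4.68], [0.08, 2.07], [-3.09, 3.09]. Speed limits (rad/s): [2.57, 2.57, 3.14, 3.14, 3.14, 3.14, 3.14].

INTERFACE

Orientations are given as a 3x3 rotation matrix whose columns are the frame's x, y, z axes.
In Python, from station import readout, read_camera, get_calibration, robot gives the robot as it stands.
- The arm moves only by the shell command python3 -m pendant 'ROWS' [FORCE]. ROWS is JSON, one flat list of numbers, 5 for each row, row after row: the shift along the world's x, y, z in cm, then the turn about the world's z in rad, then the opening, from -1 (shut) to 1 (fully open), so that 0 is half open. In form: [dx, dy, dz, spin, gripper, dx, dy, dz, spin, gripper, ...]. A call has 1 to 5 rows; each row shifts and turns the commanded pose from where the row before left it; what a row does not reach is not made up. A row lasts 1/12 s, in which the tool goes at most 41.7 mm and 7.16 degrees, less where a joint would pass 70% of its speed; a pose out of reach is approached as far as the arm can. A call with a gripper value outside its range is refused whole. The fingers move at their own pace and stop on an object; FORCE is the grip in N (left out, the last holds). Time passes only in rows, so rows that do not move let the fingers close. It gives the time, the measured TCP pose, the force and the opening at its end, in the units of the state.
- readout.get_obs(): the state, without advancing time (a new reading comes with each control period).
- read_camera(name): name is "scene" or "top" or "wrist"; returns the picture (480x640x3 uint8, red, green, blue); there is no depth.
- get_calibration(name): a dict with "fx", "fy", "cx", "cy" (pixels), "eye" and "orientation" of the camera in the world; the wrist camera has in their place "T_tool_cam" (4x4, takes a point from camera to tool coordinates, whose origin is the TCP and whose axes are the flange's). Camera axes: x right, y down, z forward; pixel columns grow to the right and rows downward; lengths in mm; the calibration is good to about 2 mm. A picture is of the moment at which its call begins: read the wrist's pose just before it. get_calibration takes no time and is no camera call.
- robot.sign_off(): hands the job in, once; it reports no verdict.
The state is a dict: "time": time; "joint_pos": joint angles; "qd": joint speeds; "joint_efforts": joint torques, N m; "ee_pos": TCP position; "orientation": TCP orientation; "ft_force": force on the tool from outside, world axes, zero at the start; "moment": the same for the moment, N m; "gripper_width": finger opening in mm.
Only numpy, scipy, OpenCV 4.12 (cv2) and the standard library are available. Lean on these libraries where they do the work, as an engineer would, in place of code of your own. Each camera call takes 0.05 s, during which the arm holds its last target.

## Working session

There is one attempt and no reset: what is moved stays moved. The work goes in short steps, Python scripts to look and compute and a shell command to move; the robot and the scene stay as the last step left them, time stands still between calls to the robot, and variables do not carry over. Pictures are saved under pics/ and viewed, and the job is handed in when it is done.

```bash
ls; mkdir -p pics; python3 - <<'E'
from station import readout, read_camera, get_calibration, robot
import cv2,numpy as np
o=readout.get_obs()
for k,v in o.items(): print(k,np.round(v,3).tolist())
for n in ["scene","top","wrist"]:
    c=get_calibration(n); print(n,{k:np.round(v,3).tolist() for k,v in c.items()})
    cv2.imwrite(f"pics/{n}0.png",read_camera(n)[:,:,::-1])
E
```

```text
pics
time 0.0
joint_pos [-1.39, 0.592, 0.048, 1.61, -0.033, 0.943, -0.034]
qd [0.001, -0.0, 0.0, 0.0, 0.0, -0.0, -0.001]
joint_efforts [-0.001, -54.869, 1.546, -19.813, 0.009, 0.009, -0.0]
ee_pos [195.827, 697.208, 230.143]
orientation [[-0.963, 0.27, -0.0], [0.27, 0.963, -0.002], [-0.0, -0.002, -1.0]]
ft_force [-0.002, -0.32, -1.167]
moment [0.019, 0.011, 0.021]
gripper_width 85.314
scene {'fx': 497.455, 'fy': 497.455, 'cx': 322.625, 'cy': 237.102, 'eye': [961.101, -464.297, 1013.376], 'orientation': [[0.759, 0.54, -0.365], [0.652, -0.628, 0.425], [0.001, -0.56, -0.828]]}
top {'fx': 525.459, 'fy': 525.459, 'cx': 311.943, 'cy': 237.518, 'eye': [388.915, -9.223, 1094.372], 'orientation': [[-0.001, -0.989, 0.147], [-1.0, 0.005, 0.027], [-0.028, -0.147, -0.989]]}
wrist {'fx': 412.535, 'fy': 412.535, 'cx': 321.628, 'cy': 239.436, 'T_tool_cam': [[0.0, -0.965, -0.261, 65.555], [1.0, -0.0, 0.001, -0.916], [-0.001, -0.261, 0.965, -142.614], [0.0, 0.0, 0.0, 1.0]]}
```

View pics/top0.png

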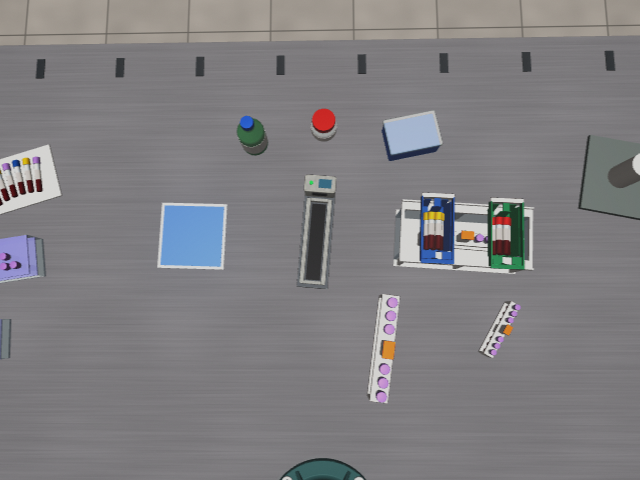

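View pics/scene0.png

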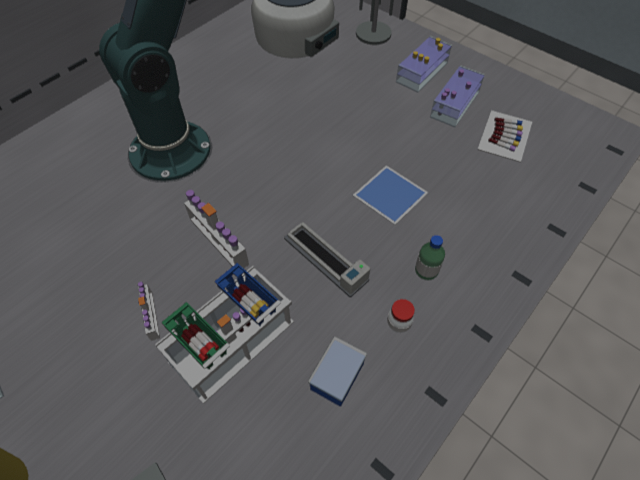

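View pics/wrist0.png

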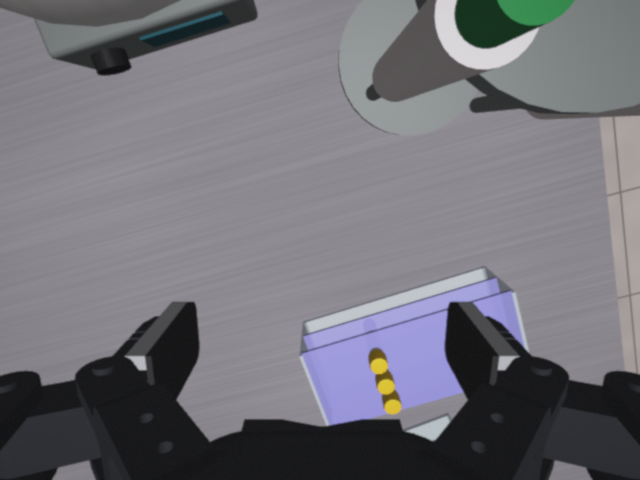

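```bash
cat > h.py <<'E'
from station import readout, read_camera, get_calibration, robot
import cv2,numpy as np
def cam(n):
    c=get_calibration(n)
    if n=="wrist":
        o=readout.get_obs(); T=np.array(c["T_tool_cam"]); R=np.array(o["orientation"])
        return c,R@T[:3,:3],R@T[:3,3]+np.array(o["ee_pos"])
    return c,np.array(c["orientation"]),np.array(c["eye"])
def ray(n,u,v,z,C=None):
    c,R,e=C or cam(n)
    d=R@np.array([(u-c["cx"])/c["fx"],(v-c["cy"])/c["fy"],1])
    return e+d*(z-e[2])/d[2]
def proj(n,p,C=None):
    c,R,e=C or cam(n)
    q=R.T@(np.array(p)-e); return np.array([c["fx"]*q[0]/q[2]+c["cx"],c["fy"]*q[1]/q[2]+c["cy"]])
def snap(n,name):
    C=cam(n); im=read_camera(n)[:,:,::-1].copy(); cv2.imwrite(f"pics/{name}.png",im); return im,C
def crop(im,x0,y0,x1,y1,s,name):
    cv2.imwrite(f"pics/{name}.png",cv2.resize(im[y0:y1,x0:x1],None,fx=s,fy=s,interpolation=cv2.INTER_CUBIC))
def blob(im,lo,hi,box=None,mn=30):
    h=cv2.cvtColor(im,cv2.COLOR_BGR2HSV); m=cv2.inRange(h,np.array(lo),np.array(hi))
    if box is not None:
        k=np.zeros_like(m); x0,y0,x1,y1=box; k[y0:y1,x0:x1]=255; m&=k
    cs,_=cv2.findContours(m,cv2.RETR_EXTERNAL,cv2.CHAIN_APPROX_NONE)
    return [ (cv2.minAreaRect(c),cv2.contourArea(c),c) for c in cs if cv2.contourArea(c)>=mn]
E
python3 - <<'E'
from h import *
im=cv2.imread("pics/top0.png"); s=cv2.imread("pics/scene0.png")
crop(im,370,180,550,300,4,"c1"); crop(s,130,240,320,410,4,"c2"); crop(im,150,160,350,300,4,"c3")
for n,i in (("top",im),("scene",s)):
    for r,a,c in blob(i,(5,180,120),(20,255,255)): 
        print(n,"orange",np.round(r[0],1),np.round(r[1],1),a)
    for r,a,c in blob(i,(100,100,150),(115,255,255),mn=1000):
        print(n,"pad",np.round(r[0],1),np.round(r[1],1),r[2],np.round(ray(n,*r[0],2),1),[np.round(ray(n,*p,2)[:2]).tolist() for p in cv2.boxPoints(r)])
E
```

```text
top orange [388.2 349.5] [10.5 16.9] 154.5
top orange [507.5 329.5] [5.8 8.5] 42.0
top orange [467.5 235. ] [ 8. 11.] 75.0
top pad [191.9 235.5] [60.3 59.1] 1.9749339818954468 [557.4 275.3   2. ] [[497.0, 339.0], [624.0, 340.0], [618.0, 210.0], [492.0, 212.0]]
```

View pics/c1.png

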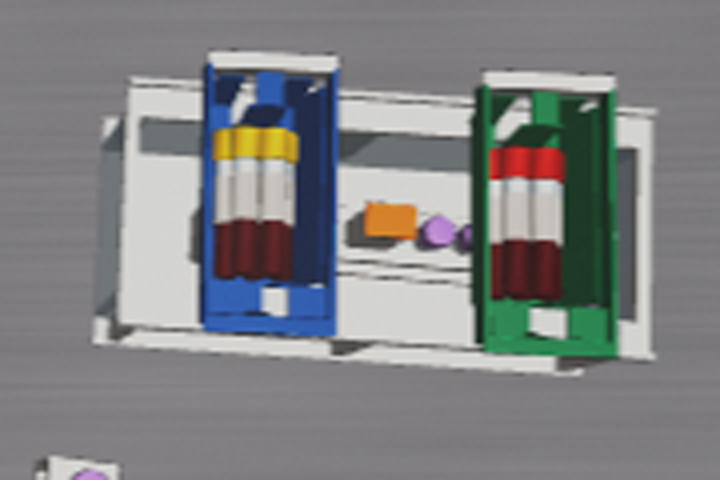

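View pics/c2.png

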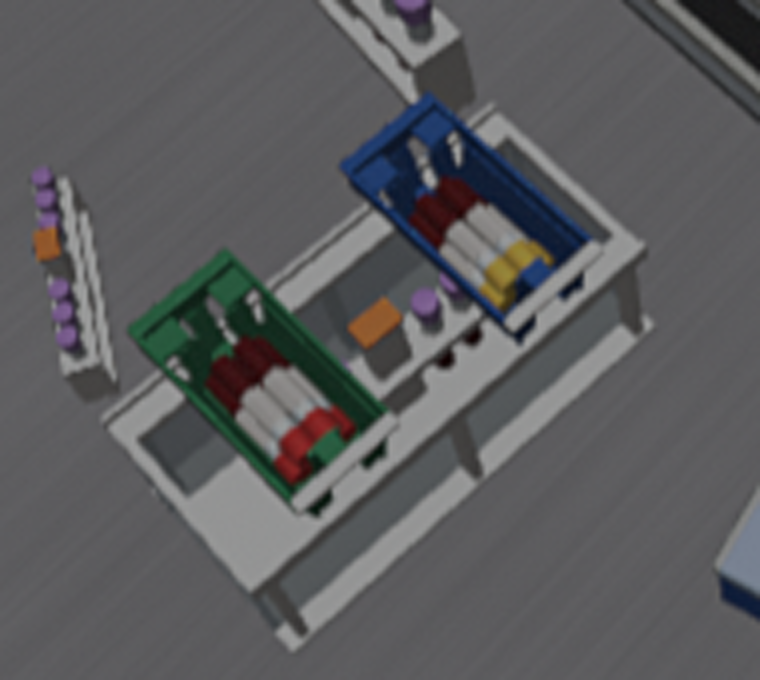

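View pics/c3.png

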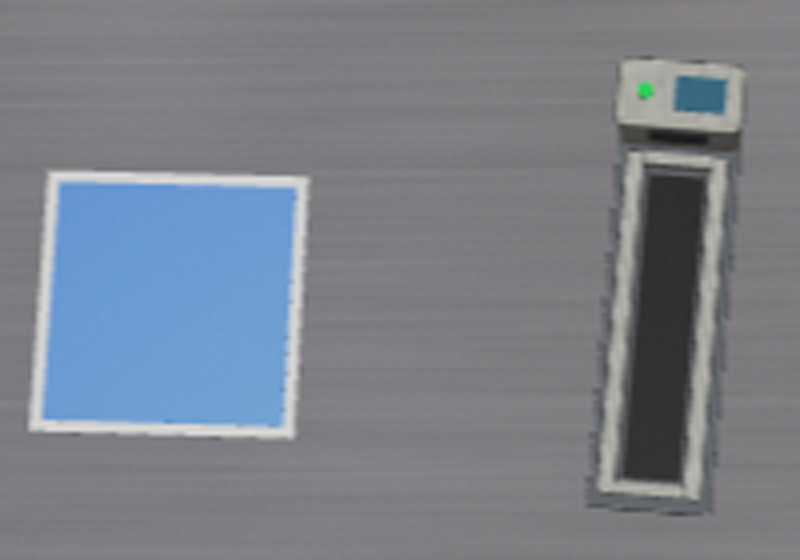

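```bash
python3 - <<'E'
from h import *
f=lambda p:(370+p[0]/4,180+p[1]/4)
for nm,q in (("blue",[(209,52),(339,56),(338,335),(203,331)]),("green",[(482,72),(617,74),(616,357),(477,352)])):
    P=np.array([ray("top",*f(p),145) for p in q]); print(nm,P.round(0)[:,:2].tolist(),"c",P.mean(0).round(1), "yaw",np.degrees(np.arctan2(*(P[0]+P[1]-P[2]-P[3])[[1,0]])))
print("grip", ray("top",467.5,235,102), ray("scene",*(130+375/4,240+322/4),102))
f=lambda p:(150+p[0]/4,160+p[1]/4)
q=[(650,172),(705,175),(684,483),(621,480)]
P=np.array([ray("top",*f(p),12) for p in q]); print("slot",P.round(0)[:,:2].tolist(),P.mean(0))
q=[(628,152),(728,157),(702,499),(598,492)]
P=np.array([ray("top",*f(p),26) for p in q]); print("guide",P.round(0)[:,:2].tolist(),P.mean(0),"yaw",np.degrees(np.arctan2(*(P[0]+P[1]-P[2]-P[3])[[1,0]])))
q=[(47,171),(309,178),(295,438),(30,431)]
P=np.array([ray("top",*f(p),2) for p in q]); print("pad",P.round(0)[:,:2].tolist(),P.mean(0))
E
```

```text
blue [[612.0, -186.0], [610.0, -245.0], [481.0, -240.0], [483.0, -179.0]] c [ 546.6 -212.5  145. ] yaw -2.784331364237931
green [[602.0, -310.0], [600.0, -371.0], [471.0, -363.0], [473.0, -301.0]] c [ 536.6 -336.2  145. ] yaw -3.7642610559584297
grip [ 540.0275621  -276.71029871  102.        ] [ 541.2031094 -275.960147   102.       ]
slot [[624.0, 20.0], [622.0, -9.0], [460.0, 2.0], [462.0, 35.0]] [541.84392886  11.77177541  12.        ]
guide [[631.0, 31.0], [628.0, -21.0], [451.0, -7.0], [455.0, 46.0]] [541.35943495  12.00955337  26.        ] yaw -4.784051715908687
pad [[629.0, 343.0], [624.0, 202.0], [485.0, 206.0], [489.0, 346.0]] [556.65326889 274.01741066   2.        ]
```

```bash
python3 -m pendant '[4,-1,1,0.1,1, 4,-2,1,0.1,1, 4,-3,0,0.025,1, 4,-4,0,0,1, 4,-4,0,0,1]' 60; python3 -c "
from h import *
print(np.round(readout.get_obs()['joint_pos'],3),np.round(readout.get_obs()['orientation'],3).tolist())"
```

```text
time: 0.57
ee_pos: [365.6, 584.7, 250.0]
orientation: [[-0.999, 0.049, 0.0], [0.049, 0.999, -0.0], [-0.0, -0.0, -1.0]]
ft_force: [0.8, -0.1, -0.3]
gripper_width: 85.8
[-1.076  0.527 -0.002  1.677  0.002  0.938  0.443] [[-0.999, 0.049, 0.0], [0.049, 0.999, -0.0], [-0.0, -0.0, -1.0]]
```

```bash
for i in 1 ; do python3 -m pendant '[1,-4,0,0,1, 1,-4,0,0,1, 1,-4,0,0,1, 1,-4,0,0,1, 1,-4,0,0,1]'; python3 -m pendant '[1,-4,0,0,1, 1,-4,0,0,1, 1,-4,0,0,1, 1,-4,0,0,1, 1,-4,0,0,1]';python3 -m pendant '[1,-4,0,0,1, 1,-4,0,0,1, 1,-4,0,0,1, 1,-4,0,0,1, 1,-4,0,0,1]';python3 -m pendant '[1,-4,0,0,1, 1,-4,0,0,1, 1,-4,0,0,1, 0,-4,0,0,1, 0,-3,0,0,1]'; done; python3 - <<'E'
from h import *
print(readout.get_obs()['joint_pos'])
snap("wrist","w1")
E
```

```text
time: 0.98
ee_pos: [414.0, 383.8, 250.0]
orientation: [[-0.999, 0.049, -0.0], [0.049, 0.999, -0.0], [0.0, -0.0, -1.0]]
ft_force: [0.3, 0.2, -0.1]
gripper_width: 85.4
time: 1.4
ee_pos: [463.9, 184.0, 250.2]
orientation: [[-0.999, 0.049, 0.0], [0.049, 0.999, 0.0], [-0.0, 0.0, -1.0]]
ft_force: [1.4, -0.4, 0.7]
gripper_width: 85.4
time: 1.82
ee_pos: [513.9, -15.9, 250.3]
orientation: [[-0.999, 0.049, 0.0], [0.049, 0.999, 0.0], [-0.0, 0.0, -1.0]]
ft_force: [1.4, 0.3, 0.3]
gripper_width: 85.2
time: 2.23
ee_pos: [543.8, -208.2, 250.2]
orientation: [[-0.999, 0.052, 0.0], [0.052, 0.999, -0.002], [-0.0, -0.002, -1.0]]
ft_force: [0.4, -1.0, -0.4]
gripper_width: 85.3
[ 0.14876539  0.39339747  0.18454098  1.92593678 -0.0933092   0.8295577
  1.90163325]
```

View pics/w1.png

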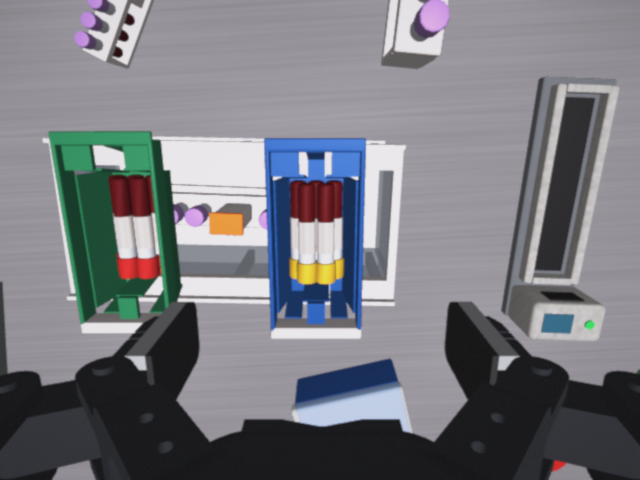

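```bash
python3 - <<'E'
from h import *
im,C=snap("wrist","w1b")
crop(im,40,110,410,350,2,"w1c")
w=lambda u,v,z:ray("wrist",u,v,z,C)
o=readout.get_obs();print(o["ee_pos"])
def box(nm,q,z=145):
    P=np.array([w(*p,z) for p in q]);a=(P[2]+P[3]-P[0]-P[1]); print(nm,P.round(0)[:,:2].tolist(),P.mean(0).round(1),np.degrees(np.arctan2(a[1],a[0])).round(1))
box("blue",[(266,139),(365,139),(361,337),(271,337)])
box("green",[(51,132),(151,132),(180,330),(82,332)])
for r,a,c in blob(im,(5,180,120),(20,255,255)): print(r[0],w(*r[0],110),w(*r[0],106))
E
```

```text
[ 542.64148039 -211.8660836   250.35062102]
blue [[481.0, -246.0], [485.0, -188.0], [613.0, -195.0], [609.0, -255.0]] [ 547.1 -221.1  145. ] -3.5
green [[470.0, -371.0], [473.0, -313.0], [601.0, -315.0], [599.0, -380.0]] [ 535.7 -344.8  145. ] -2.5
(237.5, 224.5) [ 539.20894221 -276.57949478  110.        ] [ 540.08955134 -277.49789729  106.        ]
```

View pics/w1c.png

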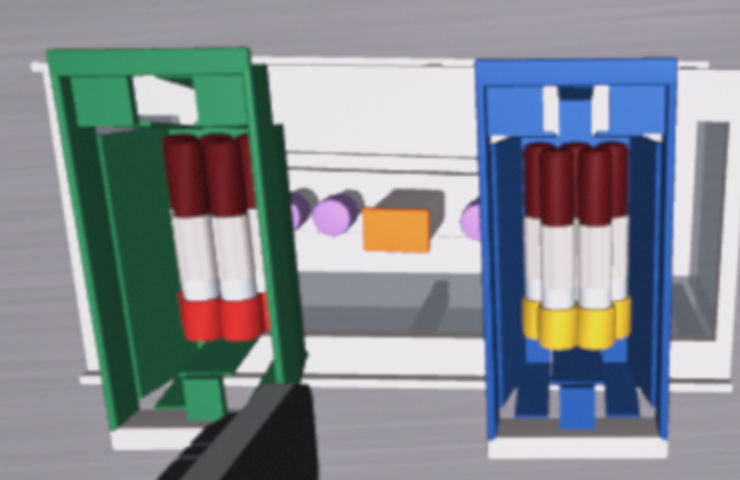

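```bash
python3 - <<'E'
from h import *
im,C=snap("wrist","w2")
a=cv2.imread("pics/w1b.png"); print(np.abs(a.astype(int)-im).mean(),readout.get_obs()["ee_pos"])
w=lambda u,v,z:ray("wrist",u,v,z,C)
def box(nm,q,z=145):
    P=np.array([w(*p,z) for p in q]);a=(P[2]+P[3]-P[0]-P[1]); print(nm,P.round(0)[:,:2].tolist(),P.mean(0).round(1),np.degrees(np.arctan2(a[1],a[0])).round(1))
f=lambda p:(40+p[0]/2,110+p[1]/2)
box("blue",[f(p) for p in [(476,59),(677,59),(668,457),(489,457)]])
box("green",[f(p) for p in [(48,49),(249,48),(292,449),(111,449)]])
for r,ar,c in blob(im,(5,180,120),(20,255,255)): print(r[0],w(*r[0],106))
E
```

```text
11.1612109375 [ 542.99601545 -207.77643285  250.00618135]
blue [[482.0, -235.0], [485.0, -176.0], [614.0, -182.0], [611.0, -242.0]] [ 548. -209.  145.] -2.9
green [[472.0, -360.0], [475.0, -301.0], [604.0, -307.0], [600.0, -367.0]] [ 537.8 -333.7  145. ] -3.1
(231.86427307128906, 224.85067749023438) [ 539.83893681 -277.32146674  106.        ]
```

```bash
python3 -m pendant '[0,0,0,0,1, 0,0,0,0,1, 0,0,0,0,1]'; python3 - <<'E'
from h import *
for i in range(3):
    im,C=snap("wrist",f"w3{i}")
    print(readout.get_obs()["ee_pos"],readout.get_obs()["time"])
    w=lambda u,v,z:ray("wrist",u,v,z,C)
    for r,ar,c in blob(im,(5,180,120),(20,255,255)): print(r[0],w(*r[0],106))
crop(im,40,110,410,350,2,"w3c")
E
```

```text
time: 2.63
ee_pos: [544.2, -201.8, 250.1]
orientation: [[-0.999, 0.046, -0.0], [0.046, 0.999, 0.001], [0.0, 0.001, -1.0]]
ft_force: [-0.4, 0.3, -0.3]
gripper_width: 85.6
[ 544.19879092 -201.91295515  250.12331845] 2.6833
(216.0, 223.0) [ 540.19005228 -277.4356728   106.        ]
[ 544.15613012 -202.24003829  250.19942924] 2.7333
(216.49913024902344, 222.52076721191406) [ 539.92486206 -277.23865683  106.        ]
[ 544.18058213 -202.53027034  250.23093945] 2.7833
(216.92245483398438, 222.51625061035156) [ 539.89271883 -277.32173222  106.        ]
```

View pics/w3c.png

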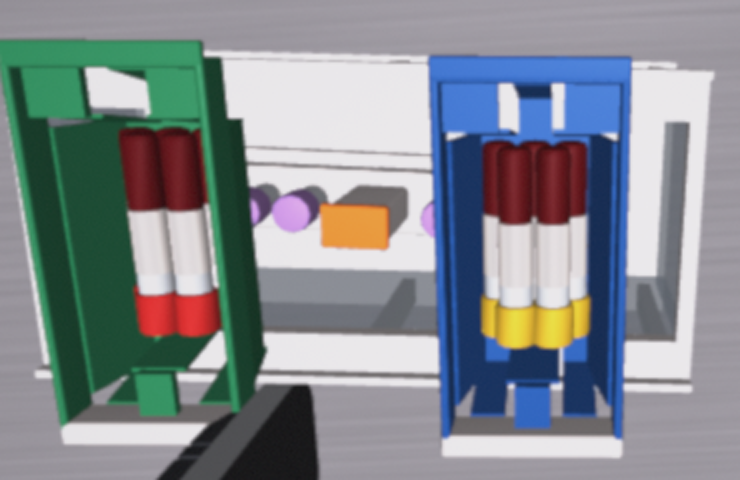

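```bash
python3 - <<'E'
from h import *
C=cam("wrist"); print(C[2],readout.get_obs()["ee_pos"])
w=lambda u,v,z:ray("wrist",u,v,z,C)
def box(nm,q,z=145):
    P=np.array([w(*p,z) for p in q]);a=(P[2]+P[3]-P[0]-P[1]); print(nm,P.round(0)[:,:2].tolist(),P.mean(0).round(1),np.degrees(np.arctan2(a[1],a[0])).round(1))
f=lambda p:(40+p[0]/2,110+p[1]/2)
box("blue",[f(p) for p in [(430,58),(630,58),(622,456),(443,456)]])
box("green",[f(p) for p in [(0,41),(203,41),(245,441),(62,442)]])
E
```

```text
[ 478.42993804 -200.51164061  392.84577074] [ 544.18058213 -202.53027034  250.23093945]
blue [[483.0, -239.0], [486.0, -181.0], [614.0, -187.0], [611.0, -246.0]] [ 548.4 -213.4  145. ] -2.9
green [[472.0, -364.0], [475.0, -305.0], [603.0, -311.0], [600.0, -372.0]] [ 537.6 -337.9  145. ] -3.3
```

```bash
python3 -m pendant '[0.3,-1,-3,0,1, 0,0,-3,0,1, 0,0,-2,0,1, 0,0,0,0,1, 0,0,0,0,1]'; python3 -m pendant '[0,0,0,0,1, 0,0,0,0,1]'
```

```text
time: 3.2
ee_pos: [546.4, -213.2, 169.5]
orientation: [[-0.999, 0.048, -0.002], [0.048, 0.999, 0.001], [0.002, 0.001, -1.0]]
ft_force: [1.1, -0.4, 0.9]
gripper_width: 85.5
time: 3.37
ee_pos: [548.3, -214.2, 171.9]
orientation: [[-0.999, 0.048, 0.003], [0.048, 0.999, -0.001], [-0.003, -0.001, -1.0]]
ft_force: [0.6, -0.5, 0.1]
gripper_width: 85.5
```

```bash
python3 -m pendant '[0,0,-1.5,0,1, 0,0,-1.5,0,1, 0,0,-1.2,0,1, 0,0,-1,0,1, 0,0,0,0,1]'; python3 -m pendant '[0,0,0,0,1, 0,0,0,0,1, 0,0,0,0,1]'
```

```text
time: 3.78
ee_pos: [546.1, -213.5, 116.9]
orientation: [[-0.999, 0.049, -0.002], [0.049, 0.999, 0.001], [0.002, 0.001, -1.0]]
ft_force: [-0.1, -0.1, 1.2]
gripper_width: 85.5
time: 4.03
ee_pos: [547.6, -214.2, 119.0]
orientation: [[-0.999, 0.049, 0.001], [0.049, 0.999, -0.001], [-0.002, -0.0, -1.0]]
ft_force: [0.0, 0.3, 0.1]
gripper_width: 85.4
```

```bash
python3 -m pendant '[0,0,0,0,0.6, 0,0,0,0,0.3, 0,0,0,0,-1, 0,0,0,0,-1, 0,0,0,0,-1]' 40; python3 -m pendant '[0,0,0,0,-1, 0,0,0,0,-1, 0,0,0,0,-1]'
```

```text
time: 4.45
ee_pos: [547.3, -214.0, 118.9]
orientation: [[-0.999, 0.049, 0.001], [0.049, 0.999, -0.0], [-0.001, -0.0, -1.0]]
ft_force: [-0.8, 1.0, 5.9]
gripper_width: 59.1
time: 4.7
ee_pos: [547.3, -213.9, 118.9]
orientation: [[-0.999, 0.049, 0.001], [0.049, 0.999, -0.0], [-0.001, 0.0, -1.0]]
ft_force: [-1.3, 0.7, 5.8]
gripper_width: 59.6
```

```bash
python3 -m pendant '[0,0,1,0,-1, 0,0,2,0,-1, 0,0,3,0,-1, 0,0,3,0,-1, 0,0,2,0,-1]'; python3 -m pendant '[0,0,0,0,-1, 0,0,0,0,-1]'; python3 -c "
from h import *
snap('wrist','w4')"
```

```text
time: 5.12
ee_pos: [547.3, -214.4, 230.7]
orientation: [[-0.999, 0.049, 0.002], [0.049, 0.999, -0.001], [-0.002, -0.001, -1.0]]
ft_force: [1.2, -0.3, -1.7]
gripper_width: 59.6
time: 5.28
ee_pos: [547.2, -214.1, 229.3]
orientation: [[-0.999, 0.049, 0.002], [0.049, 0.999, -0.001], [-0.002, -0.001, -1.0]]
ft_force: [-0.6, -0.2, -3.8]
gripper_width: 59.4
```

View pics/w4.png

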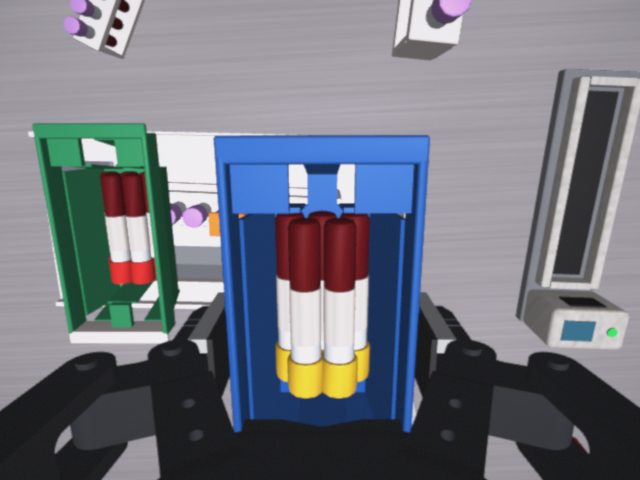

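```bash
python3 -c "
from h import *
C=cam('wrist'); o=readout.get_obs(); z=o['ee_pos'][2]+26.1
for p in ((217,137),(429,137)): print((np.array(o['orientation']).T@(ray('wrist',*p,z,C)-np.array(o['ee_pos']))).round(1))
"
python3 -m pendant '[0,2,0,0,-1, 0,3,0,0,-1, 0,4,0,0,-1, 0,4,0,0,-1, 0,4,0,0,-1]'; python3 -m pendant '[0.1,4,0,0,-1, 0.1,4,0,0,-1, 0.1,4,0,0,-1, 0.1,4,0,0,-1, 0.1,4,0,0,-1]'; python3 -m pendant '[0.1,4,0,0,-1, 0.1,3.5,0,0,-1, 0.1,2.5,0,0,-1, 0.1,1.3,0,0,-1, 0,0.5,0,0,-1]'; python3 -m pendant '[0,0,0,0,-1, 0,0,-1,0,-1, 0,0,-1,0,-1, 0,0,0,0,-1, 0,0,0,0,-1]';  python3 -c "
from h import *
snap('top','t5')"
```

```text
[ 63.4 -29.6 -26.1]
[ 63.4  28.6 -26. ]
time: 5.75
ee_pos: [545.0, -42.5, 226.2]
orientation: [[-0.999, 0.05, -0.004], [0.05, 0.999, -0.0], [0.004, -0.0, -1.0]]
ft_force: [1.0, -0.2, -0.6]
gripper_width: 59.1
time: 6.17
ee_pos: [550.0, 157.5, 226.0]
orientation: [[-0.999, 0.049, -0.004], [0.049, 0.999, -0.002], [0.004, -0.002, -1.0]]
ft_force: [0.7, -0.1, -1.9]
gripper_width: 59.5
time: 6.58
ee_pos: [554.5, 276.8, 226.2]
orientation: [[-0.999, 0.044, -0.003], [0.044, 0.999, -0.001], [0.003, -0.001, -1.0]]
ft_force: [-0.8, -0.5, -1.5]
gripper_width: 59.7
time: 7.0
ee_pos: [555.3, 271.6, 206.9]
orientation: [[-0.999, 0.051, -0.003], [0.051, 0.999, -0.002], [0.002, -0.002, -1.0]]
ft_force: [0.1, 0.6, -1.4]
gripper_width: 59.2
```

View pics/t5.png

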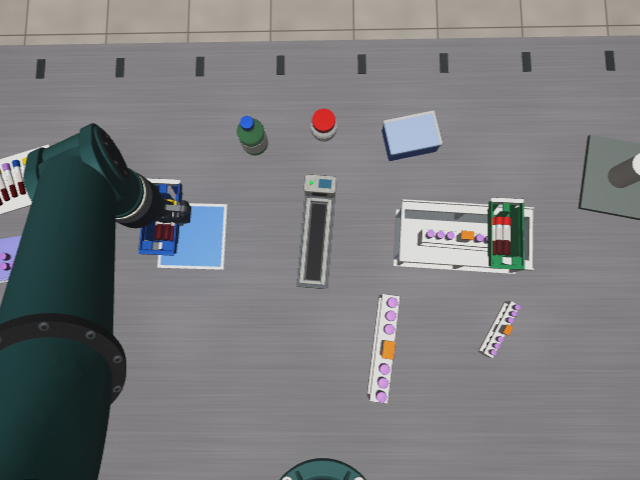

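```bash
python3 -m pendant '[0,0,-2,0,-1, 0,0,-3,0,-1, 0,0,-3,0,-1, 0,0,-3,0,-1, 0,0,-2,0,-1]'; python3 -m pendant '[0,0.2,-1,0,-1, 0,0,-1,0,-1, 0,0,0,0,-1, 0,0,0,0,-1, 0,0,0,0,-1]'
```

```text
time: 7.47
ee_pos: [555.3, 273.2, 76.2]
orientation: [[-0.999, 0.049, -0.002], [0.049, 0.999, -0.001], [0.002, -0.001, -1.0]]
ft_force: [-0.6, -0.9, -2.2]
gripper_width: 59.4
time: 7.88
ee_pos: [557.1, 276.6, 59.6]
orientation: [[-0.999, 0.049, 0.002], [0.049, 0.999, 0.001], [-0.002, 0.001, -1.0]]
ft_force: [-0.1, 0.4, -1.1]
gripper_width: 59.3
```

```bash
python3 -m pendant '[0,-0.1,-1,0,-1, 0,0,-1,0,-1, 0,0,-0.6,0,-1, 0,0,-0.3,0,-1, 0,0,0,0,-1]'; python3 -m pendant '[0,0,0,0,-1, 0,0,0,0,-1, 0,0,0,0,-1]'
```

```text
time: 8.3
ee_pos: [555.1, 274.7, 28.0]
orientation: [[-0.999, 0.049, -0.002], [0.049, 0.999, -0.001], [0.002, -0.001, -1.0]]
ft_force: [-0.3, 0.1, -1.5]
gripper_width: 59.1
time: 8.55
ee_pos: [556.2, 275.2, 29.5]
orientation: [[-0.999, 0.049, 0.001], [0.049, 0.999, 0.0], [-0.001, 0.0, -1.0]]
ft_force: [0.5, -0.0, -2.1]
gripper_width: 59.2
```

```bash
python3 -m pendant '[0,0,-0.15,0,-1, 0,0,-0.15,0,-1, 0,0,0,0,-1, 0,0,0,0,-1, 0,0,0,0,-1]'; python3 -m pendant '[0,0,-0.1,0,-1, 0,0,0,0,-1, 0,0,0,0,-1]'
```

```text
time: 8.97
ee_pos: [555.9, 275.0, 26.2]
orientation: [[-0.999, 0.049, -0.0], [0.049, 0.999, -0.0], [0.0, -0.0, -1.0]]
ft_force: [-0.5, 0.1, -2.4]
gripper_width: 59.0
time: 9.22
ee_pos: [556.0, 275.1, 26.0]
orientation: [[-0.999, 0.049, -0.0], [0.049, 0.999, 0.0], [0.0, 0.0, -1.0]]
ft_force: [-1.5, 0.3, 4.9]
gripper_width: 59.4
```

```bash
python3 -m pendant '[0,0,0,0,0.3, 0,0,0,0,0.6, 0,0,0,0,1, 0,0,0,0,1, 0,0,0,0,1]'; python3 -m pendant '[0,0,1,0,1, 0,0,2,0,1, 0,0,4,0,1, 0,0,4,0,1, 0,0,4,0,1]';python3 -m pendant '[0,0,3,0,1, 0,0,2,0,1, 0,0,1,0,1, 0,0,0,0,1, 0,0,0,0,1]';python3 -m pendant '[0,0,0,0,1, 0,0,0,0,1]'; python3 -c "
from h import *
C=cam('wrist');print(C[2]);snap('wrist','w6');print(readout.get_obs()['orientation'])"
```

```text
time: 9.63
ee_pos: [556.0, 275.1, 25.1]
orientation: [[-0.999, 0.049, 0.0], [0.049, 0.999, 0.0], [-0.0, 0.0, -1.0]]
ft_force: [-0.2, 0.6, 0.4]
gripper_width: 85.3
time: 10.05
ee_pos: [555.5, 274.8, 177.1]
orientation: [[-0.999, 0.049, -0.001], [0.049, 0.999, -0.0], [0.001, -0.0, -1.0]]
ft_force: [0.4, 0.6, 0.1]
gripper_width: 85.2
time: 10.47
ee_pos: [555.5, 274.9, 235.0]
orientation: [[-0.999, 0.049, -0.0], [0.049, 0.999, -0.0], [0.0, -0.0, -1.0]]
ft_force: [-1.2, 1.0, -0.3]
gripper_width: 85.4
time: 10.63
ee_pos: [554.6, 274.5, 233.1]
orientation: [[-0.999, 0.049, -0.004], [0.049, 0.999, -0.002], [0.003, -0.002, -1.0]]
ft_force: [0.6, -1.3, -0.8]
gripper_width: 85.5
[489.41442453 276.99997019 375.91258577]
[[-0.99881117  0.0486381  -0.00325417]
 [ 0.04864457  0.99881427 -0.0019375 ]
 [ 0.00315607 -0.00209349 -0.99999283]]
```

View pics/w6.png

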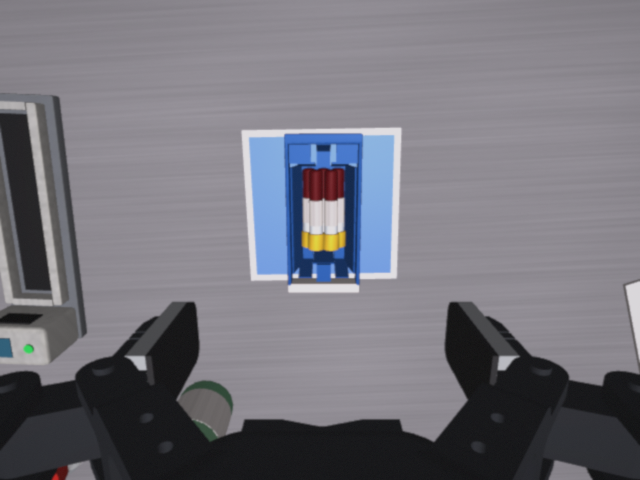

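```bash
python3 -m pendant '[0,-2,0,0,1, 0,-3,0,0,1, 0,-4,0,0,1, 0,-4,0,0,1, 0,-4,0,0,1]'; python3 -m pendant '[-0.2,-4,0,0,1, -0.2,-4,0,0,1, -0.2,-4,0,0,1, -0.2,-4,0,0,1, -0.2,-4,0,0,1]'; python3 -m pendant '[-0.2,-4,0,0,1, -0.2,-4,0,0,1, -0.2,-4,0,0,1, -0.2,-4,0,0,1, 0,-3.4,0,0,1]'; python3 -m pendant '[0,-2.5,0,0,1, 0,-1.5,0,0,1, 0,-0.7,0,0,1, 0,0,0,0,1, 0,0,0,0,1]';python3 -m pendant '[0,0,0,0,1, 0,0,0,0,1, 0,0,0,0,1]'; python3 -c "
from h import *
im,C=snap('wrist','w7');print(readout.get_obs()['ee_pos']); crop(im,180,100,480,350,2.6,'w7c')"
```

```text
time: 11.1
ee_pos: [555.2, 103.6, 234.0]
orientation: [[-0.999, 0.048, -0.002], [0.048, 0.999, -0.001], [0.002, -0.001, -1.0]]
ft_force: [0.4, -0.8, -0.2]
gripper_width: 85.4
time: 11.52
ee_pos: [545.0, -96.7, 234.1]
orientation: [[-0.999, 0.049, -0.002], [0.049, 0.999, 0.0], [0.002, 0.0, -1.0]]
ft_force: [0.9, -1.1, 1.4]
gripper_width: 85.2
time: 11.93
ee_pos: [536.3, -292.1, 234.0]
orientation: [[-0.999, 0.051, -0.002], [0.051, 0.999, -0.0], [0.002, -0.0, -1.0]]
ft_force: [-0.2, 0.4, -0.1]
gripper_width: 85.3
time: 12.35
ee_pos: [538.1, -333.9, 234.5]
orientation: [[-0.999, 0.047, -0.001], [0.047, 0.999, 0.002], [0.001, 0.002, -1.0]]
ft_force: [-0.0, 0.0, 0.4]
gripper_width: 85.6
time: 12.6
ee_pos: [538.5, -334.0, 235.2]
orientation: [[-0.999, 0.046, 0.0], [0.046, 0.999, 0.001], [-0.0, 0.001, -1.0]]
ft_force: [-0.4, 0.3, 0.2]
gripper_width: 85.5
[ 538.37215562 -334.45300421  235.30992126]
```

View pics/w7c.png

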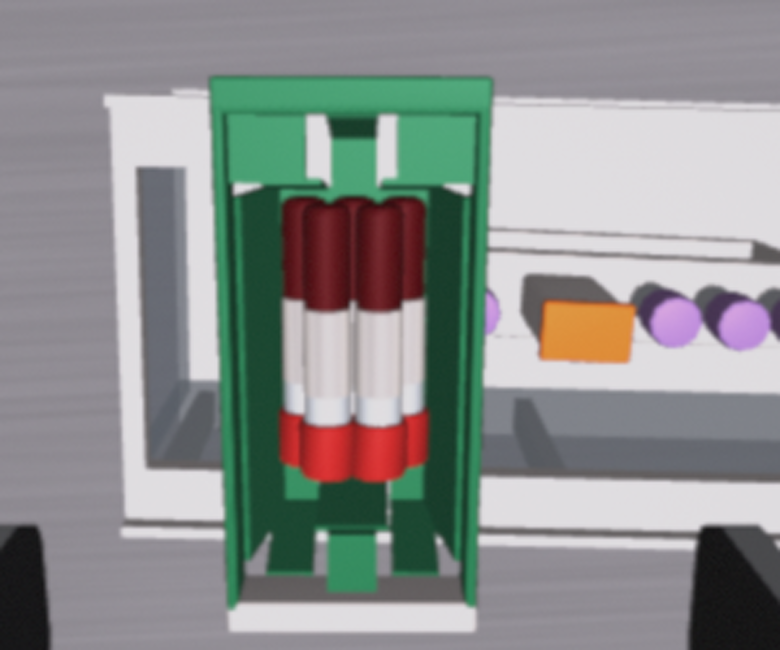

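```bash
python3 - <<'E'
from h import *
C=cam("wrist"); o=readout.get_obs(); E=np.array(o["ee_pos"]); print(E)
w=lambda u,v,z:ray("wrist",u,v,z,C)
f=lambda p:(180+p[0]/2.6,100+p[1]/2.6)
P=np.array([w(*f(p),145) for p in [(210,77),(493,77),(476,631),(229,631)]]);a=P[2]+P[3]-P[0]-P[1]
print(P.round(0)[:,:2].tolist(),P.mean(0),np.degrees(np.arctan2(a[1],a[0])))
print((np.array(o["orientation"]).T@(P.mean(0)-E)).round(1))
E
```

```text
[ 538.37215562 -334.45300421  235.30992126]
[[472.0, -365.0], [475.0, -306.0], [604.0, -312.0], [601.0, -372.0]] [ 537.84341581 -338.81008483  145.        ] -2.7882161358112363
[ 0.3 -4.4 90.3]
```

```bash
python3 -m pendant '[0,-0.4,-2,0,1, 0,0,-3,0,1, 0,0,-2,0,1, 0,0,-1,0,1, 0,0,-1,0,1]'; python3 -m pendant '[0,0,-1,0,1, 0,0,-1,0,1, 0,0,-0.5,0,1, 0,0,0,0,1, 0,0,0,0,1]'; python3 -m pendant '[0,0,0,0,1, 0,0,0,0,1, 0,0,0,0,1]'
```

```text
time: 13.07
ee_pos: [537.9, -339.3, 144.3]
orientation: [[-0.999, 0.048, -0.001], [0.048, 0.999, 0.001], [0.001, 0.001, -1.0]]
ft_force: [1.1, -0.3, 0.6]
gripper_width: 85.6
time: 13.48
ee_pos: [538.1, -340.1, 120.3]
orientation: [[-0.999, 0.049, 0.0], [0.049, 0.999, -0.0], [-0.0, -0.0, -1.0]]
ft_force: [-0.2, -0.2, 0.7]
gripper_width: 85.6
time: 13.73
ee_pos: [538.3, -340.2, 120.9]
orientation: [[-0.999, 0.049, 0.001], [0.049, 0.999, -0.001], [-0.001, -0.001, -1.0]]
ft_force: [-0.6, -0.5, 0.3]
gripper_width: 85.0
```

```bash
python3 -m pendant '[-0.05,0.15,-0.2,0,1, 0,0,0,0,1, 0,0,0,0,0.6, 0,0,0,0,0.3, 0,0,0,0,-1]'; python3 -m pendant '[0,0,0,0,-1, 0,0,0,0,-1, 0,0,0,0,-1, 0,0,0,0,-1]';  python3 -m pendant '[0,0,1,0,-1, 0,0,2,0,-1, 0,0,3,0,-1, 0,0,3,0,-1, 0,0,2,0,-1]'; python3 -m pendant '[0,0,1,0,-1, 0,0,0,0,-1, 0,0,0,0,-1]'; python3 -c "
from h import *
im,C=snap('wrist','w8');print(readout.get_obs()['ee_pos'])"
```

```text
time: 14.15
ee_pos: [537.6, -338.4, 118.5]
orientation: [[-0.999, 0.049, 0.0], [0.049, 0.999, 0.0], [-0.0, 0.0, -1.0]]
ft_force: [0.1, -0.5, 1.0]
gripper_width: 59.0
time: 14.48
ee_pos: [537.6, -338.5, 118.5]
orientation: [[-0.999, 0.049, 0.0], [0.049, 0.999, -0.0], [-0.0, -0.0, -1.0]]
ft_force: [-0.1, 0.1, 2.6]
gripper_width: 59.6
time: 14.9
ee_pos: [537.9, -339.1, 230.9]
orientation: [[-0.999, 0.049, 0.002], [0.049, 0.999, -0.001], [-0.002, -0.001, -1.0]]
ft_force: [0.1, -0.7, -1.6]
gripper_width: 59.3
time: 15.15
ee_pos: [537.0, -338.1, 237.9]
orientation: [[-0.999, 0.049, -0.0], [0.049, 0.999, 0.0], [0.0, 0.0, -1.0]]
ft_force: [0.0, 0.6, -2.5]
gripper_width: 59.1
[ 536.43595109 -337.71543449  236.81835179]
```

View pics/w8.png

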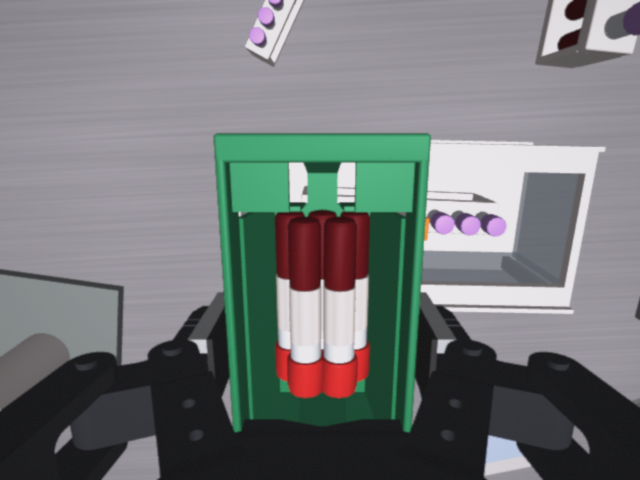

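```bash
python3 -m pendant '[0,1,0,-0.06,-1, 0,2,0,-0.12,-1, 0,2.5,0,-0.12,-1, 0,2.5,0,-0.12,-1, 0,2.5,0,-0.12,-1]'; python3 -m pendant '[0,2.5,0,-0.12,-1, 0,2.5,0,-0.12,-1, 0,2.5,0,-0.12,-1, 0,2.5,0,-0.12,-1, 0,2.5,0,-0.12,-1]'; python3 -m pendant '[0.2,2.5,0,-0.12,-1, 0.2,2.5,0,-0.12,-1, 0.2,2.5,0,-0.12,-1, 0.2,2.5,0,-0.12,-1, 0.2,2.5,0,-0.12,-1]';python3 -m pendant '[0.2,2.5,0,-0.12,-1, 0.2,2.5,0,-0.12,-1, 0.2,2.5,0,-0.12,-1, 0.2,2.5,0,-0.12,-1, 0.2,2.5,0,-0.12,-1]'; python3 -m pendant '[0,2.5,0,-0.12,-1, 0,2.5,0,-0.12,-1, 0,2.5,0,-0.12,-1, 0,2.5,0,-0.12,-1, 0,1.5,0,-0.12,-1]';python3 -m pendant '[0,1,0,-0.12,-1, 0,0.6,0,-0.08,-1, 0,0.2,0,0,-1, 0,0,0,0,-1, 0,0,0,0,-1]'; python3 -m pendant '[0,0,0,0,-1, 0,0,0,0,-1, 0,0,0,0,-1]'
```

```text
time: 15.62
ee_pos: [535.9, -231.9, 235.9]
orientation: [[-0.828, 0.561, -0.004], [0.561, 0.828, 0.001], [0.004, -0.001, -1.0]]
ft_force: [0.5, 0.1, -1.7]
gripper_width: 59.2
time: 16.03
ee_pos: [535.9, -106.9, 236.2]
orientation: [[-0.367, 0.93, -0.004], [0.93, 0.367, 0.0], [0.002, -0.004, -1.0]]
ft_force: [0.5, 0.0, -1.8]
gripper_width: 59.5
time: 16.45
ee_pos: [546.0, 17.9, 236.3]
orientation: [[0.222, 0.975, -0.004], [0.975, -0.222, -0.001], [-0.002, -0.003, -1.0]]
ft_force: [0.5, 0.9, -2.6]
gripper_width: 59.4
time: 16.87
ee_pos: [556.0, 142.7, 236.3]
orientation: [[0.734, 0.679, -0.003], [0.679, -0.734, -0.002], [-0.004, -0.001, -1.0]]
ft_force: [-0.3, 0.1, -1.6]
gripper_width: 59.2
time: 17.28
ee_pos: [555.7, 260.3, 235.7]
orientation: [[0.989, 0.15, -0.003], [0.15, -0.989, -0.001], [-0.004, 0.0, -1.0]]
ft_force: [0.2, 0.4, -0.4]
gripper_width: 58.9
time: 17.7
ee_pos: [556.8, 273.8, 237.2]
orientation: [[0.999, -0.046, -0.002], [-0.046, -0.999, -0.002], [-0.001, 0.002, -1.0]]
ft_force: [0.1, -0.4, -0.2]
gripper_width: 59.4
time: 17.95
ee_pos: [557.5, 273.8, 238.4]
orientation: [[0.999, -0.048, -0.0], [-0.048, -0.999, 0.0], [-0.0, -0.0, -1.0]]
ft_force: [0.4, -0.8, -1.6]
gripper_width: 59.4
```

```bash
python3 -m pendant '[0,0.1,-2,0,-1, 0,0,-3,0,-1, 0,0,-3,0,-1, 0,0,-2,0,-1, 0,0,-1,0,-1]'; python3 -m pendant '[0,0,-0.5,0,-1, 0,0,0,0,-1, 0,0,0,0,-1, 0,0,0,0,-1, 0,0,0,0,-1]'; python3 -m pendant '[0,0,0,0,-1, 0,0,0,0,-1, 0,0,0,0,-1]';python3 -c "
from h import *
im,C=snap('scene','s9');crop(im,330,60,470,200,4,'s9c')
im,C=snap('wrist','w9')"
```

```text
time: 18.37
ee_pos: [555.7, 275.2, 125.6]
orientation: [[0.999, -0.047, -0.004], [-0.047, -0.999, -0.001], [-0.004, 0.001, -1.0]]
ft_force: [-0.0, 0.0, -2.0]
gripper_width: 59.3
time: 18.78
ee_pos: [558.5, 275.8, 124.6]
orientation: [[0.999, -0.047, 0.002], [-0.047, -0.999, 0.001], [0.002, -0.001, -1.0]]
ft_force: [-0.3, -0.0, -1.5]
gripper_width: 59.1
time: 19.03
ee_pos: [557.6, 275.7, 123.6]
orientation: [[0.999, -0.047, 0.0], [-0.047, -0.999, 0.0], [0.0, -0.0, -1.0]]
ft_force: [0.5, 0.0, -0.9]
gripper_width: 59.4
```

View pics/s9c.png

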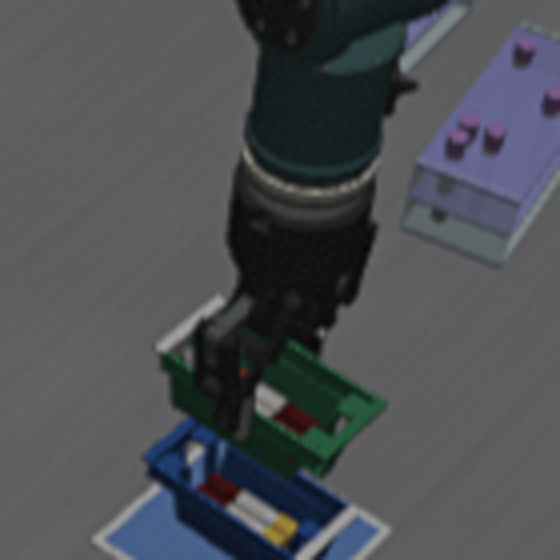

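View pics/w9.png

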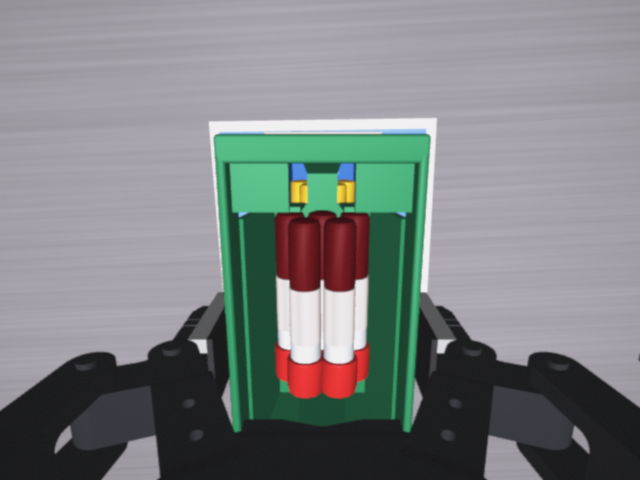

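```bash
python3 -m pendant '[-0.05,-0.05,-1,0,-1, 0,0,-1,0,-1, 0,0,-1,0,-1, 0,0,-0.6,0,-1, 0,0,-0.3,0,-1]'; python3 -m pendant '[0,0,0,0,-1, 0,0,0,0,-1, 0,0,0,0,-1, 0,0,0,0,-1, 0,0,0,0,-1]'
```

```text
time: 19.55
ee_pos: [555.8, 274.8, 82.3]
orientation: [[0.999, -0.047, -0.003], [-0.047, -0.999, -0.001], [-0.003, 0.001, -1.0]]
ft_force: [-0.0, 0.0, -0.8]
gripper_width: 59.0
time: 19.97
ee_pos: [557.3, 275.1, 84.7]
orientation: [[0.999, -0.047, 0.001], [-0.047, -0.999, 0.0], [0.001, -0.0, -1.0]]
ft_force: [0.5, -0.4, -0.6]
gripper_width: 59.5
```

```bash
python3 -m pendant '[0,0,-0.5,0,-1, 0,0,-0.4,0,-1, 0,0,-0.2,0,-1, 0,0,-0.1,0,-1, 0,0,0,0,-1]'; python3 -m pendant '[0,0,0,0,-1, 0,0,0,0,-1, 0,0,0,0,-1]'
```

```text
time: 20.38
ee_pos: [556.6, 275.0, 71.7]
orientation: [[0.999, -0.047, -0.001], [-0.047, -0.999, -0.0], [-0.001, 0.0, -1.0]]
ft_force: [-0.3, -0.1, -1.0]
gripper_width: 59.4
time: 20.63
ee_pos: [557.1, 275.0, 72.4]
orientation: [[0.999, -0.047, 0.0], [-0.047, -0.999, 0.0], [0.0, -0.0, -1.0]]
ft_force: [0.2, 0.2, -1.9]
gripper_width: 59.2
```

```bash
python3 -m pendant '[0,0,-0.15,0,-1, 0,0,-0.1,0,-1, 0,0,0,0,-1, 0,0,0,0,-1, 0,0,0,0,-1]'; python3 -m pendant '[0,0,-0.1,0,-1, 0,0,0,0,-1, 0,0,0,0,-1]'
```

```text
time: 21.05
ee_pos: [557.0, 275.1, 69.7]
orientation: [[0.999, -0.047, 0.0], [-0.047, -0.999, 0.0], [-0.0, -0.0, -1.0]]
ft_force: [0.1, 0.2, -0.6]
gripper_width: 59.1
time: 21.3
ee_pos: [557.1, 275.1, 69.5]
orientation: [[0.999, -0.047, -0.0], [-0.047, -0.999, 0.001], [-0.0, -0.001, -1.0]]
ft_force: [-1.1, -0.7, 6.0]
gripper_width: 59.1
```

```bash
python3 -m pendant '[0,0,0,0,0.3, 0,0,0,0,0.6, 0,0,0,0,1, 0,0,0,0,1, 0,0,0,0,1]'; python3 -m pendant '[0,0,1,0,1, 0,0,2,0,1, 0,0,4,0,1, 0,0,4,0,1, 0,0,4,0,1]';python3 -m pendant '[0,0,2,0,1, 0,0,1,0,1, 0,0,0,0,1, 0,0,0,0,1, 0,0,0,0,1]';python3 -m pendant '[0,0,0,0,1, 0,0,0,0,1]'; python3 -c "
from h import *
print(readout.get_obs()['ee_pos']);im,C=snap('wrist','w10');crop(im,220,100,420,300,3,'w10c')
im,C=snap('scene','s10');crop(im,330,60,470,240,4,'s10c')"
```

```text
time: 21.72
ee_pos: [557.0, 275.1, 68.5]
orientation: [[0.999, -0.047, 0.0], [-0.047, -0.999, -0.0], [0.0, 0.0, -1.0]]
ft_force: [-0.1, 0.2, -0.6]
gripper_width: 85.8
time: 22.13
ee_pos: [556.6, 274.5, 220.6]
orientation: [[0.999, -0.048, -0.001], [-0.048, -0.999, -0.001], [-0.001, 0.001, -1.0]]
ft_force: [0.7, 0.9, -0.1]
gripper_width: 85.3
time: 22.55
ee_pos: [555.4, 275.2, 246.8]
orientation: [[0.999, -0.047, -0.003], [-0.047, -0.999, -0.001], [-0.003, 0.001, -1.0]]
ft_force: [-0.8, -0.5, 0.7]
gripper_width: 85.0
time: 22.72
ee_pos: [556.0, 274.9, 247.0]
orientation: [[0.999, -0.047, -0.003], [-0.047, -0.999, -0.002], [-0.003, 0.002, -1.0]]
ft_force: [-0.7, -0.8, 0.3]
gripper_width: 85.4
[555.96277745 274.90802835 246.98741653]
```

View pics/w10.png

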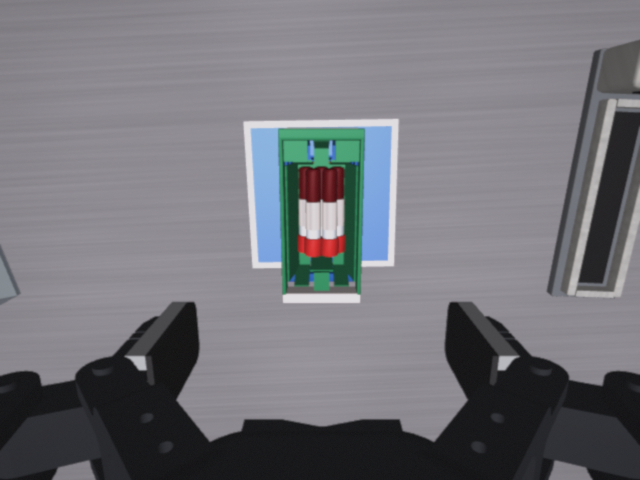

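View pics/s10c.png

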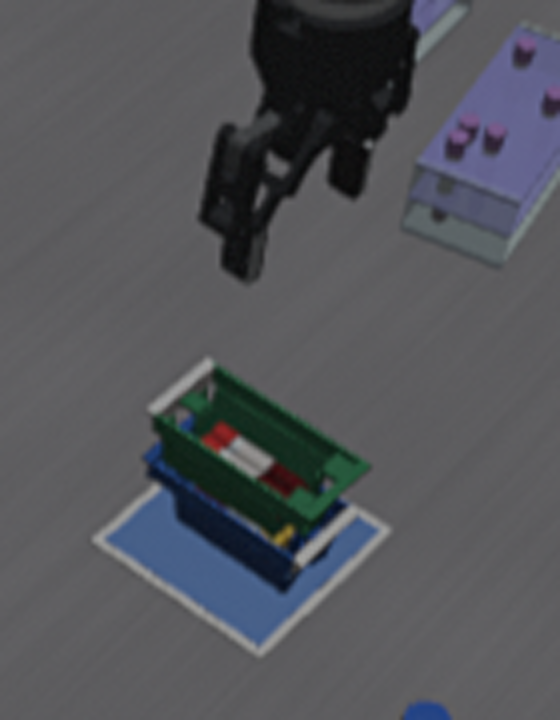

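```bash
python3 -m pendant '[0,-2,0,0.12,1, 0,-3,0,0.12,1, 0,-4,0,0.12,1, 0,-4,0,0.12,1, 0,-4,0,0.12,1]'; python3 -m pendant '[-0.2,-4,0,0.12,1, -0.2,-4,0,0.12,1, -0.2,-4,0,0.12,1, -0.2,-4,0,0.12,1, -0.2,-4,0,0.12,1]'; python3 -m pendant '[-0.2,-4,0,0.12,1, -0.2,-4,0,0.12,1, -0.2,-3.5,0,0.1,1, 0,-2.5,0,0,1, 0,-1.5,0,0,1]'; python3 -m pendant '[0,-1.5,0,0,-0.2, 0,-0.8,0,0,-0.2, 0,-0.4,0,0,-0.2, 0,0,0,0,-0.2, 0,0,0,0,-0.2]';python3 -m pendant '[0,0,0,0,-0.2, 0,0,0,0,-0.2, 0,0,0,0,-0.2]'; python3 -m pendant '[0,0,0,0,-0.2, 0,0,0,0,-0.2, 0,0,0,0,-0.2]';python3 -c "
from h import *
print(readout.get_obs()['ee_pos']);im,C=snap('wrist','w11')"
```

```text
time: 23.23
ee_pos: [556.7, 103.6, 248.4]
orientation: [[0.847, 0.531, -0.0], [0.531, -0.847, -0.001], [-0.0, 0.001, -1.0]]
ft_force: [1.4, -0.7, -0.5]
gripper_width: 85.2
time: 23.65
ee_pos: [546.4, -96.9, 248.6]
orientation: [[0.401, 0.916, -0.0], [0.916, -0.401, -0.0], [-0.0, -0.0, -1.0]]
ft_force: [1.0, -0.6, -0.1]
gripper_width: 85.5
time: 24.07
ee_pos: [539.5, -255.0, 248.9]
orientation: [[0.084, 0.996, 0.0], [0.996, -0.084, -0.002], [-0.002, 0.0, -1.0]]
ft_force: [-1.3, 0.6, 0.1]
gripper_width: 85.2
time: 24.48
ee_pos: [541.0, -275.9, 248.4]
orientation: [[0.077, 0.997, -0.001], [0.997, -0.077, 0.001], [0.001, -0.001, -1.0]]
ft_force: [0.9, -0.4, -0.0]
gripper_width: 34.0
time: 24.73
ee_pos: [541.2, -275.8, 248.6]
orientation: [[0.076, 0.997, -0.0], [0.997, -0.076, 0.001], [0.001, -0.0, -1.0]]
ft_force: [0.5, 0.8, 0.1]
gripper_width: 34.2
time: 24.98
ee_pos: [541.0, -276.7, 248.8]
orientation: [[0.078, 0.997, 0.0], [0.997, -0.078, -0.0], [-0.0, 0.0, -1.0]]
ft_force: [0.6, 0.4, 0.7]
gripper_width: 34.3
[ 540.98802587 -276.7490267   248.75326439]
```

View pics/w11.png

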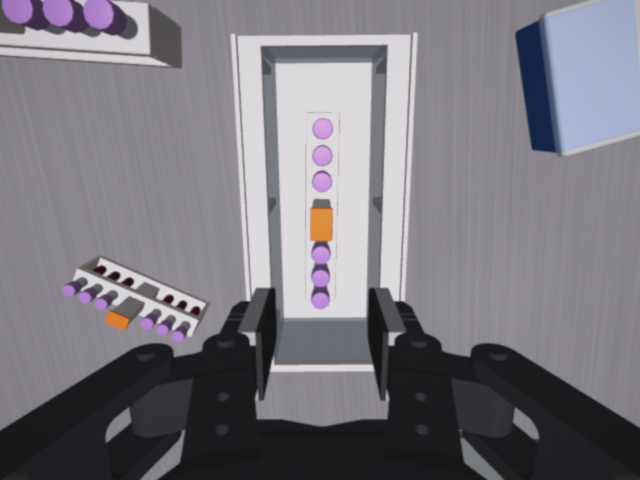

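```bash
python3 - <<'E'
from h import *
im,C=snap("wrist","w12"); o=readout.get_obs(); E=np.array(o["ee_pos"]);R=np.array(o["orientation"]);print(E)
for z in (106,110):
  for r,a,c in blob(im,(5,180,120),(20,255,255),(280,180,370,260)):
    x,y,w,h=cv2.boundingRect(c); P=[ray("wrist",u,v,z,C) for u,v in ((x-.5,y-.5),(x+w-.5,y-.5),(x+w-.5,y+h-.5),(x-.5,y+h-.5))]
    print(z,x,y,w,h,np.round([R.T@(p-E) for p in P],1)[:,:2].tolist(),np.mean(P,0).round(1))
L=blob(im,(130,40,120),(160,255,255),(280,90,370,320),20)
for r,a,c in L: p=ray("wrist",*r[0],89,C);print(np.round(r[0],1),a,p.round(1),(R.T@(p-E)).round(1)[:2])
E
```

```text
[ 540.963556   -276.88178622  248.74650565]
106 312 208 20 32 [[11.4, -7.0], [11.4, 7.1], [-11.9, 7.2], [-11.9, -7.1]] [ 541.  -277.2  106. ]
110 312 208 20 32 [[12.1, -6.9], [12.1, 7.0], [-10.8, 7.1], [-10.8, -7.0]] [ 541.1 -276.3  110. ]
[320. 300.] 227.0 [ 534.7 -342.6   89. ] [-66.   -1.1]
[320. 278.] 251.0 [ 536.2 -324.2   89. ] [-47.5  -1.1]
[321. 255.] 260.0 [ 538.4 -305.6   89. ] [-28.8  -0.3]
[321.8 181.3] 294.5 [ 543.3 -249.4   89. ] [27.6  0.2]
[322. 155.] 300.0 [ 545.  -230.6   89. ] [46.5  0.4]
[322.5 128. ] 307.0 [ 546.8 -211.9   89. ] [65.2  0.7]
```

```bash
python3 -m pendant '[0,0,-2,0,-0.2, 0,0,-3,0,-0.2, 0,0,-3,0,-0.2, 0,0,-2,0,-0.2, 0,0,-1,0,-0.2]'; python3 -m pendant '[0,0,0,0,-0.2, 0,0,0,0,-0.2, 0,0,0,0,-0.2, 0,0,0,0,-0.2, 0,0,0,0,-0.2]'
```

```text
time: 25.5
ee_pos: [539.4, -275.8, 135.9]
orientation: [[0.078, 0.997, -0.004], [0.997, -0.078, 0.002], [0.002, -0.004, -1.0]]
ft_force: [0.8, 0.3, -0.1]
gripper_width: 33.9
time: 25.92
ee_pos: [541.8, -277.5, 140.1]
orientation: [[0.078, 0.997, 0.002], [0.997, -0.078, -0.001], [-0.001, 0.003, -1.0]]
ft_force: [-0.3, -0.3, 0.4]
gripper_width: 33.9
```

```bash
python3 -m pendant '[0,0,-1,0,-0.2, 0,0,-1.5,0,-0.2, 0,0,-1.5,0,-0.2, 0,0,-1,0,-0.2, 0,0,-1,0,-0.2]'; python3 -m pendant '[0,0,-0.5,0,-0.2, 0,0,0,0,-0.2, 0,0,0,0,-0.2, 0,0,0,0,-0.2, 0,0,0,0,-0.2]'
```

```text
time: 26.33
ee_pos: [540.8, -276.8, 77.7]
orientation: [[0.078, 0.997, -0.0], [0.997, -0.078, 0.0], [0.0, -0.0, -1.0]]
ft_force: [0.3, -0.1, -0.7]
gripper_width: 34.5
time: 26.75
ee_pos: [541.4, -277.3, 74.4]
orientation: [[0.078, 0.997, 0.001], [0.997, -0.078, -0.001], [-0.001, 0.001, -1.0]]
ft_force: [-0.4, -0.2, -0.3]
gripper_width: 34.3
```

```bash
python3 -m pendant '[0,0,-0.1,0,-0.4, 0,0,0,0,-0.6, 0,0,0,0,-1, 0,0,0,0,-1, 0,0,0,0,-1]' 60; python3 -m pendant '[0,0,0,0,-1, 0,0,0,0,-1, 0,0,0,0,-1]'
```

```text
time: 27.17
ee_pos: [541.1, -277.0, 73.1]
orientation: [[0.078, 0.997, 0.0], [0.997, -0.078, 0.0], [0.0, 0.0, -1.0]]
ft_force: [-0.4, -0.3, 3.1]
gripper_width: 14.5
time: 27.42
ee_pos: [541.1, -277.0, 73.1]
orientation: [[0.078, 0.997, 0.0], [0.997, -0.078, 0.0], [0.0, 0.0, -1.0]]
ft_force: [-1.2, 0.3, 5.7]
gripper_width: 14.8
```

```bash
python3 -m pendant '[0,0,1,0,-1, 0,0,2,0,-1, 0,0,3,0,-1, 0,0,4,0,-1, 0,0,3,0,-1]'; python3 -m pendant '[0,0,2,0,-1, 0,0,1,0,-1, 0,0,0,0,-1, 0,0,0,0,-1, 0,0,0,0,-1]'; python3 -m pendant '[0,0,0,0,-1, 0,0,0,0,-1, 0,0,0,0,-1, 0,0,0,0,-1, 0,0,0,0,-1]'; python3 - <<'E'
from h import *
im,C=snap("wrist","w13"); o=readout.get_obs(); E=np.array(o["ee_pos"]);R=np.array(o["orientation"]);print(E,o["gripper_width"])
for r,a,c in blob(im,(130,40,120),(160,255,255),(200,0,440,479),60): p=ray("wrist",*r[0],E[2]+89-73.1,C);print(np.round(r[0],1),a,(R.T@(p-E)).round(1)[:2])
E
```

```text
time: 27.83
ee_pos: [540.6, -277.0, 204.5]
orientation: [[0.078, 0.997, -0.0], [0.997, -0.078, -0.001], [-0.001, -0.0, -1.0]]
ft_force: [0.6, -1.3, -2.1]
gripper_width: 14.9
time: 28.25
ee_pos: [539.8, -275.8, 230.8]
orientation: [[0.078, 0.997, -0.003], [0.997, -0.078, 0.002], [0.001, -0.004, -1.0]]
ft_force: [-1.4, 0.1, -2.8]
gripper_width: 14.5
time: 28.67
ee_pos: [540.8, -277.0, 232.3]
orientation: [[0.078, 0.997, -0.001], [0.997, -0.078, 0.0], [0.0, -0.001, -1.0]]
ft_force: [0.4, -0.2, -1.4]
gripper_width: 14.4
[ 540.86526688 -276.99505591  232.48475889] 14.616383742835133
[321.  404.5] 885.5 [-30.   -0.1]
[322.  249.5] 1458.0 [27.6  0.2]
[322.2 191.1] 1640.0 [46.3  0.3]
[322.8 127.8] 1820.5 [65.1  0.4]
```

View pics/w13.png

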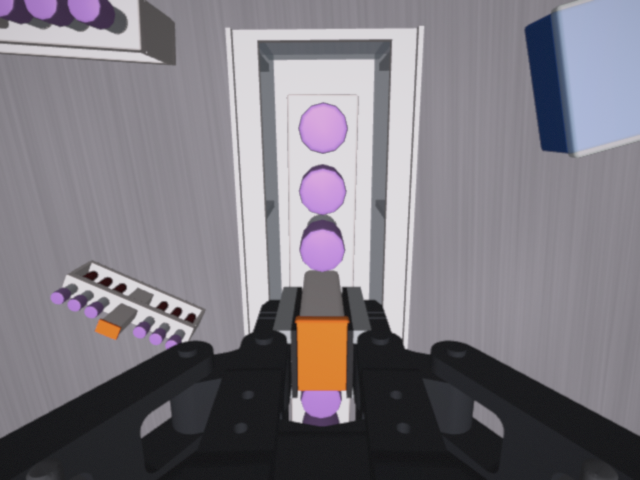

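```bash
python3 -m pendant '[0,1,0,-0.1,-1, 0,2,0,-0.12,-1, 0,2,0,-0.12,-1, 0,2.3,0,-0.12,-1, 0,2.3,0,-0.12,-1]'; python3 -m pendant '[0,2.3,0,-0.12,-1, 0,2.3,0,-0.12,-1, 0,2.3,0,-0.12,-1, 0,2.3,0,-0.12,-1, 0,2.3,0,-0.12,-1]'; python3 -m pendant '[0.1,2.3,0,-0.12,-1, 0,2.2,0,-0.12,-1, 0,1.8,0,-0.12,-1, 0,1,0,-0.034,-1, 0,0.5,0,0,-1]'; python3 -m pendant '[0,0,0,0,-1, 0,0,0,0,-1, 0,0,0,0,-1, 0,0,0,0,-1, 0,0,0,0,-1]';python3 -m pendant '[0,0,0,0,-1, 0,0,0,0,-1, 0,0,0,0,-1, 0,0,0,0,-1, 0,0,0,0,-1]'; python3 -c "
from h import *
print(readout.get_obs()['ee_pos'],readout.get_obs()['orientation']);im,C=snap('wrist','w14')"
```

```text
time: 29.13
ee_pos: [540.9, -180.4, 232.9]
orientation: [[0.617, 0.787, 0.001], [0.787, -0.617, -0.0], [0.0, 0.0, -1.0]]
ft_force: [0.6, -0.2, -3.2]
gripper_width: 14.5
time: 29.55
ee_pos: [541.1, -64.7, 232.9]
orientation: [[0.953, 0.302, 0.001], [0.302, -0.953, 0.0], [0.001, -0.0, -1.0]]
ft_force: [-0.4, -0.4, -2.2]
gripper_width: 14.3
time: 29.97
ee_pos: [542.1, 14.8, 232.2]
orientation: [[0.997, -0.078, -0.001], [-0.078, -0.997, 0.0], [-0.001, -0.0, -1.0]]
ft_force: [0.1, -0.4, -2.8]
gripper_width: 14.3
time: 30.38
ee_pos: [541.9, 11.0, 233.0]
orientation: [[0.997, -0.083, 0.0], [-0.083, -0.997, 0.0], [0.0, -0.0, -1.0]]
ft_force: [0.5, 0.1, -1.4]
gripper_width: 14.8
time: 30.8
ee_pos: [541.9, 12.1, 232.7]
orientation: [[0.997, -0.081, -0.0], [-0.081, -0.997, 0.0], [-0.0, -0.0, -1.0]]
ft_force: [0.3, -0.7, -2.5]
gripper_width: 14.9
[541.92953136  12.06514798 232.71129999] [[ 9.96708804e-01 -8.10651521e-02 -4.23245671e-05]
 [-8.10651501e-02 -9.96708804e-01  4.86601561e-05]
 [-4.61299116e-05 -4.50689586e-05 -9.99999998e-01]]
```

View pics/w14.png

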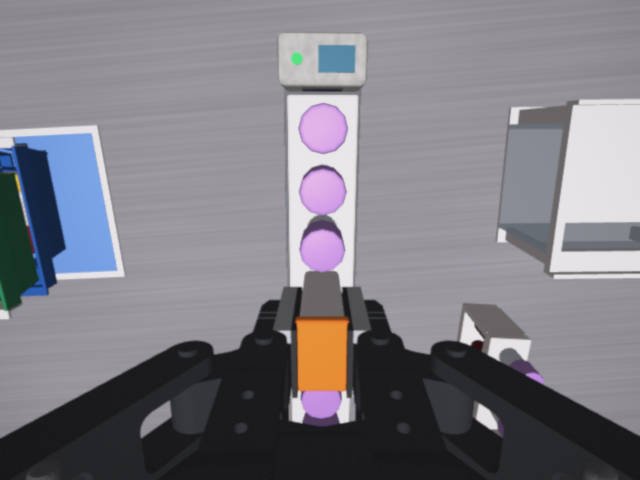

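```bash
python3 - <<'E'
from h import *
im,C=snap("wrist","w15"); o=readout.get_obs(); E=np.array(o["ee_pos"]);R=np.array(o["orientation"]);print(E)
crop(im,260,20,390,120,6,"w15c")
for p in ((322,86),(322,35),(279,36),(366,36)): print(p,(R.T@(ray("wrist",*p,62,C)-E)).round(1)[:2])
E
```

```text
[541.93852108  12.09621828 232.68830515]
(322, 86) [95.  1.]
(322, 35) [128.3   1. ]
(279, 36) [127.7 -28.9]
(366, 36) [127.7  31.5]
```

View pics/w15c.png

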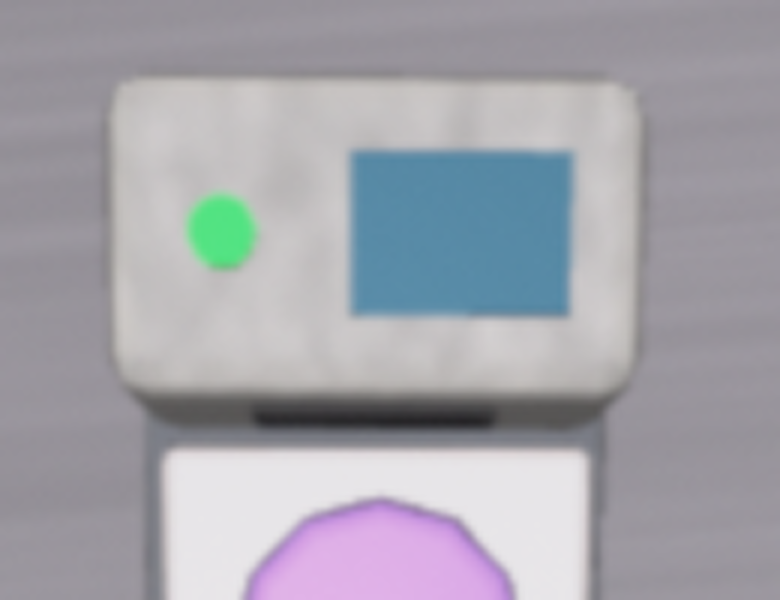

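```bash
python3 -m pendant '[0,-0.1,-1.5,0,-1, 0,0,-2.5,0,-1, 0,0,-3,0,-1, 0,0,-2,0,-1, 0,0,-1.5,0,-1]'; python3 -m pendant '[0,0,-0.9,0,-1, 0,0,0,0,-1, 0,0,0,0,-1, 0,0,0,0,-1, 0,0,0,0,-1]';python3 -m pendant '[0,0,0,0,-1, 0,0,0,0,-1, 0,0,0,0,-1]'
```

```text
time: 31.32
ee_pos: [541.1, 11.5, 125.8]
orientation: [[0.997, -0.081, -0.002], [-0.081, -0.997, 0.0], [-0.002, 0.0, -1.0]]
ft_force: [-0.3, 0.2, -2.5]
gripper_width: 14.4
time: 31.73
ee_pos: [542.9, 10.9, 119.8]
orientation: [[0.997, -0.081, 0.002], [-0.081, -0.997, -0.0], [0.002, -0.0, -1.0]]
ft_force: [0.2, 0.3, -1.5]
gripper_width: 14.6
time: 31.98
ee_pos: [542.2, 11.1, 119.1]
orientation: [[0.997, -0.081, 0.001], [-0.081, -0.997, 0.0], [0.001, -0.0, -1.0]]
ft_force: [0.5, 1.2, -1.8]
gripper_width: 14.6
```

Look at alignment before entering the guides.

```bash
python3 - <<'E'
from h import *
im,C=snap("top","t16");crop(im,280,160,350,300,4,"t16c")
im,C=snap("wrist","w16")
im,C=snap("scene","s16");crop(im,270,190,390,310,5,"s16c")
E
```

```text
(no output)
```

View pics/w16.png

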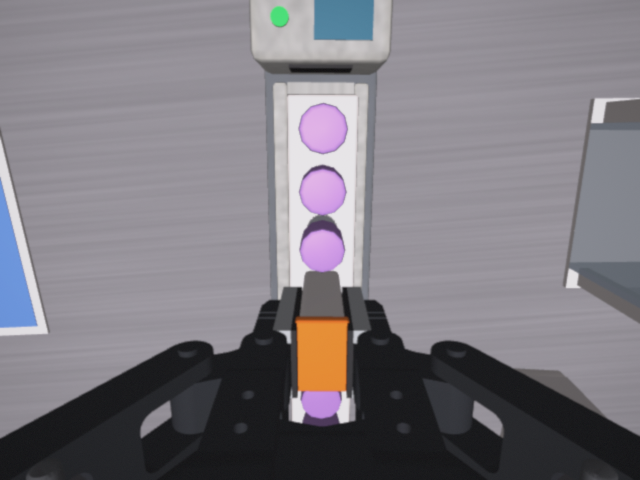

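View pics/s16c.png

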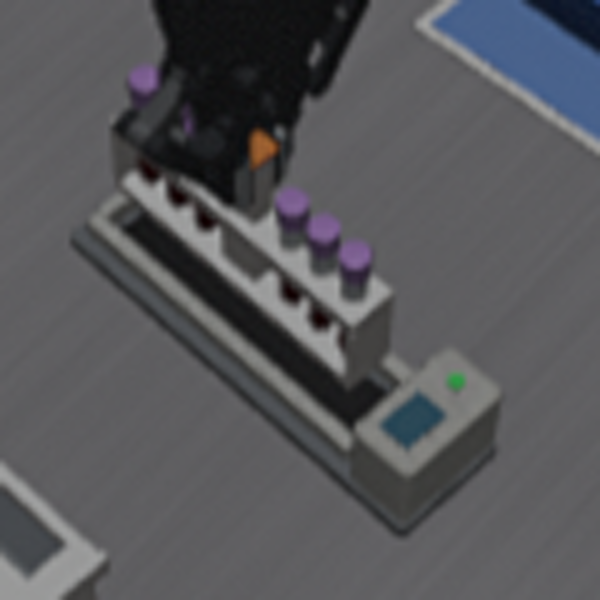

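```bash
python3 -m pendant '[0,0,-0.8,0,-1, 0,0,-0.8,0,-1, 0,0,-0.7,0,-1, 0,0,-0.4,0,-1, 0,0,-0.2,0,-1]'; python3 -m pendant '[0,0,-0.2,0,-1, 0,0,0,0,-1, 0,0,0,0,-1, 0,0,0,0,-1, 0,0,0,0,-1]'
```

```text
time: 32.55
ee_pos: [541.3, 11.1, 88.5]
orientation: [[0.997, -0.081, -0.002], [-0.081, -0.997, -0.0], [-0.002, 0.0, -1.0]]
ft_force: [-1.0, -0.2, -1.4]
gripper_width: 14.8
time: 32.97
ee_pos: [542.2, 11.1, 88.0]
orientation: [[0.997, -0.081, 0.001], [-0.081, -0.997, -0.0], [0.001, -0.0, -1.0]]
ft_force: [-0.2, -0.4, -1.3]
gripper_width: 14.4
```

```bash
python3 -m pendant '[0,0,-0.3,0,-1, 0,0,-0.2,0,-1, 0,0,-0.1,0,-1, 0,0,0,0,-1, 0,0,0,0,-1]'; python3 -m pendant '[0,0,-0.1,0,-1, 0,0,0,0,-1, 0,0,0,0,-1]'; python3 -m pendant '[0,0,-0.1,0,-1, 0,0,0,0,-1, 0,0,0,0,-1]'
```

```text
time: 33.38
ee_pos: [541.8, 11.1, 81.6]
orientation: [[0.997, -0.081, -0.0], [-0.081, -0.997, 0.0], [-0.0, 0.0, -1.0]]
ft_force: [-0.2, -0.2, -1.9]
gripper_width: 14.7
time: 33.63
ee_pos: [542.1, 11.0, 81.1]
orientation: [[0.997, -0.081, 0.0], [-0.081, -0.997, 0.0], [0.0, -0.0, -1.0]]
ft_force: [-1.3, 1.4, 3.3]
gripper_width: 14.4
time: 33.88
ee_pos: [542.1, 11.0, 81.0]
orientation: [[0.997, -0.082, 0.001], [-0.082, -0.997, 0.002], [0.001, -0.002, -1.0]]
ft_force: [-2.9, 1.2, 11.8]
gripper_width: 14.7
```

```bash
python3 -m pendant '[0,0,0.1,0,-1, 0,0,0,0,-0.6, 0,0,0,0,-0.3, 0,0,0,0,-0.2, 0,0,0,0,-0.2]'; python3 -m pendant '[0,0,0,0,-0.2, 0,0,0,0,-0.2]'; python3 -m pendant '[0,0,1,0,-0.2, 0,0,2,0,-0.2, 0,0,4,0,-0.2, 0,0,4,0,-0.2, 0,0,3,0,-0.2]'; python3 -m pendant '[0,0,2,0,0, 0,0,1,0,0.5, 0,0,0,0,1, 0,0,0,0,1, 0,0,0,0,1]'; python3 -c "
from h import *
im,C=snap('wrist','w17')
im,C=snap('scene','s17');crop(im,270,120,450,310,4,'s17c')"
```

```text
time: 34.3
ee_pos: [542.1, 11.0, 80.6]
orientation: [[0.997, -0.081, 0.0], [-0.081, -0.997, -0.0], [0.0, 0.0, -1.0]]
ft_force: [0.6, -0.2, -0.2]
gripper_width: 34.2
time: 34.47
ee_pos: [542.0, 11.0, 80.6]
orientation: [[0.997, -0.081, -0.0], [-0.081, -0.997, -0.0], [-0.0, 0.0, -1.0]]
ft_force: [-0.5, 0.3, 0.6]
gripper_width: 34.0
time: 34.88
ee_pos: [542.3, 10.1, 223.8]
orientation: [[0.997, -0.082, 0.002], [-0.082, -0.997, -0.001], [0.002, 0.0, -1.0]]
ft_force: [0.7, -0.3, 0.7]
gripper_width: 34.1
time: 35.3
ee_pos: [540.8, 11.6, 249.3]
orientation: [[0.997, -0.081, -0.003], [-0.081, -0.997, 0.0], [-0.003, -0.0, -1.0]]
ft_force: [0.5, -0.1, -1.0]
gripper_width: 85.0
```

View pics/w17.png

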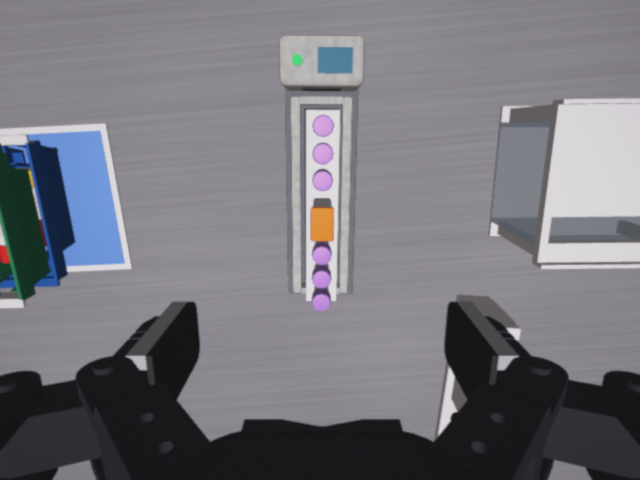

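View pics/s17c.png

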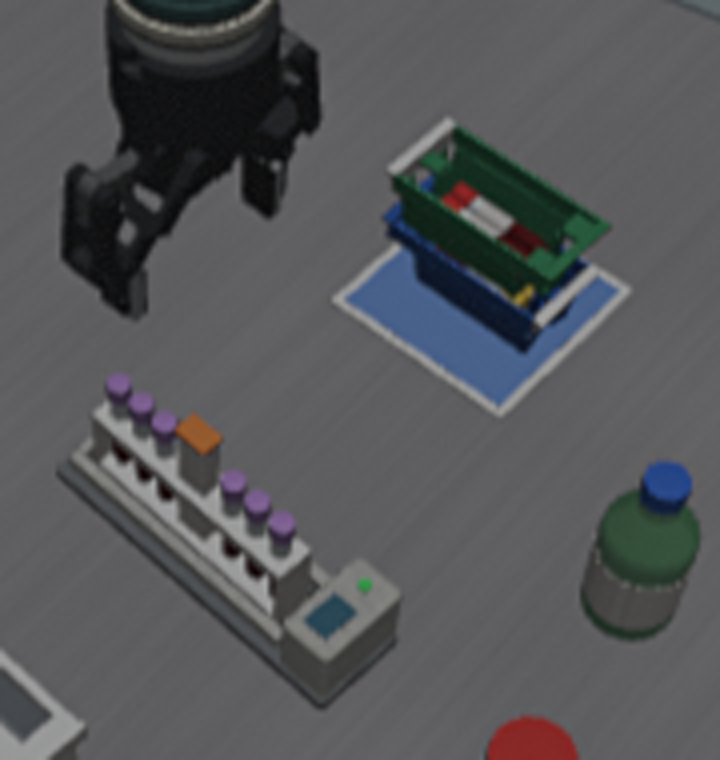

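```bash
python3 -m pendant '[0.2,2,0,0.034,1, 0.2,3.5,0,0,1, 0.4,4,0,0,1, 0.4,4,0,0,1, 0.4,4,0,0,1]'; python3 -m pendant '[0,4,0,0,1, 0,2.5,0,0,1, 0,1.5,0,0,1, 0,0.9,0,0,1, 0,0,0,0,1]'; python3 -m pendant '[0,0,0,0,1, 0,0,0,0,1, 0,0,0,0,1, 0,0,0,0,1, 0,0,0,0,1]'; python3 -c "
from h import *
im,C=snap('wrist','w18');print(readout.get_obs()['ee_pos'])"
```

```text
time: 35.82
ee_pos: [557.3, 187.6, 249.5]
orientation: [[0.999, -0.048, -0.002], [-0.048, -0.999, -0.001], [-0.002, 0.001, -1.0]]
ft_force: [1.7, 0.6, 0.8]
gripper_width: 85.2
time: 36.23
ee_pos: [557.6, 276.2, 249.7]
orientation: [[0.999, -0.045, -0.001], [-0.045, -0.999, -0.001], [-0.001, 0.001, -1.0]]
ft_force: [0.1, -0.1, -0.2]
gripper_width: 85.2
time: 36.65
ee_pos: [558.1, 273.8, 251.0]
orientation: [[0.999, -0.049, 0.0], [-0.049, -0.999, 0.0], [0.0, -0.0, -1.0]]
ft_force: [0.5, 0.8, -0.9]
gripper_width: 85.3
[558.06926232 274.17665663 250.94105136]
```

View pics/w18.png

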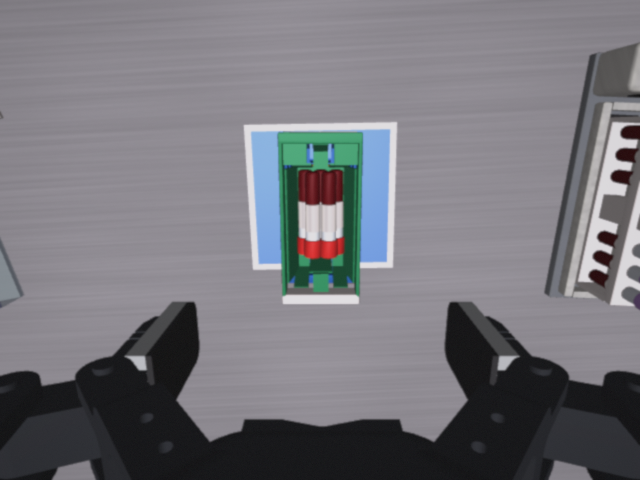

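```bash
python3 -m pendant '[-0.1,0.1,-2,0,1, 0,0,-4,0,1, 0,0,-4,0,1, 0,0,-3,0,1, 0,0,-2,0,1]'; python3 -m pendant '[0,0,-1.5,0,1, 0,0,0,0,1, 0,0,0,0,1, 0,0,0,0,1, 0,0,0,0,1]'; python3 -m pendant '[0,0,0,0,1, 0,0,0,0,1, 0,0,0,0,1]'
```

```text
time: 37.12
ee_pos: [555.1, 275.8, 97.5]
orientation: [[0.999, -0.047, -0.004], [-0.047, -0.999, -0.001], [-0.004, 0.001, -1.0]]
ft_force: [-0.5, 0.1, 0.2]
gripper_width: 85.1
time: 37.53
ee_pos: [558.3, 276.3, 87.5]
orientation: [[0.999, -0.047, 0.003], [-0.047, -0.999, 0.001], [0.003, -0.001, -1.0]]
ft_force: [0.7, 0.1, -0.2]
gripper_width: 85.1
time: 37.78
ee_pos: [557.3, 276.4, 86.5]
orientation: [[0.999, -0.047, 0.001], [-0.047, -0.999, 0.001], [0.001, -0.001, -1.0]]
ft_force: [0.2, 0.3, 0.3]
gripper_width: 85.5
```

```bash
python3 -m pendant '[0,-0.1,-0.6,0,1, 0,0,-0.6,0,1, 0,0,-0.4,0,1, 0,0,-0.1,0,1, 0,0,0,0,1]'; python3 -m pendant '[0,0,0,0,1, 0,0,0,0,1, 0,0,0,0,1]'
```

```text
time: 38.2
ee_pos: [556.5, 274.9, 67.9]
orientation: [[0.999, -0.047, -0.001], [-0.047, -0.999, -0.001], [-0.001, 0.001, -1.0]]
ft_force: [0.9, -0.6, 0.2]
gripper_width: 85.6
time: 38.45
ee_pos: [557.2, 275.0, 68.9]
orientation: [[0.999, -0.047, 0.0], [-0.047, -0.999, 0.0], [0.0, -0.0, -1.0]]
ft_force: [-0.1, 0.7, 0.1]
gripper_width: 85.3
```

```bash
python3 -m pendant '[0,0,0,0,0.6, 0,0,0,0,0.3, 0,0,0,0,-1, 0,0,0,0,-1, 0,0,0,0,-1]' 40; python3 -m pendant '[0,0,0,0,-1, 0,0,0,0,-1, 0,0,0,0,-1]'; python3 -m pendant '[0,0,0.5,0,-1, 0,0,1,0,-1, 0,0,2,0,-1, 0,0,3,0,-1, 0,0,4,0,-1]'; python3 -m pendant '[0,0,3,0,-1, 0,0,2,0,-1, 0,0,0.6,0,-1, 0,0,0,0,-1, 0,0,0,0,-1]';python3 -m pendant '[0,0,0,0,-1, 0,0,0,0,-1]';python3 -c "
from h import *
im,C=snap('wrist','w19');print(readout.get_obs()['ee_pos']);im,C=snap('scene','s19');crop(im,330,60,470,240,4,'s19c')"
```

```text
time: 38.87
ee_pos: [557.1, 275.0, 69.1]
orientation: [[0.999, -0.047, 0.0], [-0.047, -0.999, 0.0], [0.0, -0.0, -1.0]]
ft_force: [-0.3, -0.1, 3.6]
gripper_width: 59.4
time: 39.12
ee_pos: [557.1, 275.1, 69.0]
orientation: [[0.999, -0.047, 0.0], [-0.047, -0.999, 0.0], [0.0, -0.0, -1.0]]
ft_force: [-1.5, -0.7, 5.4]
gripper_width: 59.1
time: 39.53
ee_pos: [554.6, 274.9, 172.6]
orientation: [[0.999, -0.047, -0.005], [-0.047, -0.999, -0.003], [-0.005, 0.003, -1.0]]
ft_force: [0.6, 0.6, -0.9]
gripper_width: 59.5
time: 39.95
ee_pos: [556.0, 275.3, 228.8]
orientation: [[0.999, -0.047, -0.002], [-0.047, -0.999, -0.0], [-0.002, 0.0, -1.0]]
ft_force: [0.0, 0.1, -2.8]
gripper_width: 59.4
time: 40.12
ee_pos: [555.7, 275.0, 227.8]
orientation: [[0.999, -0.047, -0.003], [-0.047, -0.999, -0.001], [-0.003, 0.002, -1.0]]
ft_force: [0.7, -0.3, -1.5]
gripper_width: 59.5
[555.91148084 274.96394305 228.01381705]
```

View pics/s19c.png

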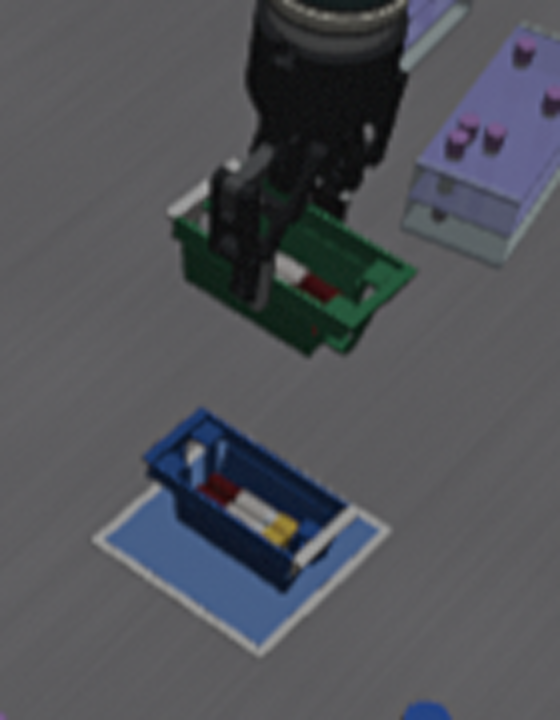

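View pics/w19.png

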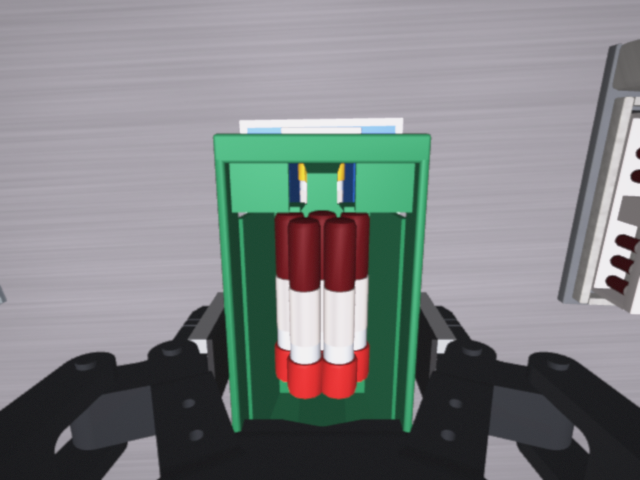

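```bash
python3 -m pendant '[0,-2,0,0,-1, 0,-3,0,0,-1, 0,-4,0,0,-1, 0,-4,0,0,-1, 0,-4,0,0,-1]'; python3 -m pendant '[-0.2,-4,0,0,-1, -0.2,-4,0,0,-1, -0.2,-4,0,0,-1, -0.2,-4,0,0,-1, -0.2,-4,0,0,-1]'; python3 -m pendant '[-0.2,-4,0,0,-1, -0.2,-4,0,0,-1, -0.2,-4,0,0,-1, -0.2,-4,0,0,-1, -0.2,-3.5,0,0,-1]'; python3 -m pendant '[0,-2.5,0,0,-1, 0,-1.5,0,0,-1, 0,-0.7,0,0,-1, 0,-0.2,0,0,-1, 0,0,0,0,-1]'; python3 -m pendant '[0,0,0,0,-1, 0,0,0,0,-1, 0,0,0,0,-1, 0,0,0,0,-1, 0,0,0,0,-1]'
```

```text
time: 40.63
ee_pos: [556.5, 103.6, 229.1]
orientation: [[0.999, -0.046, -0.001], [-0.046, -0.999, -0.001], [-0.001, 0.001, -1.0]]
ft_force: [0.9, -0.1, -1.0]
gripper_width: 59.3
time: 41.05
ee_pos: [546.3, -96.8, 229.3]
orientation: [[0.999, -0.047, -0.001], [-0.047, -0.999, -0.0], [-0.001, 0.0, -1.0]]
ft_force: [0.3, 0.2, -1.0]
gripper_width: 59.4
time: 41.47
ee_pos: [536.0, -292.9, 229.3]
orientation: [[0.999, -0.049, -0.001], [-0.049, -0.999, -0.001], [-0.001, 0.001, -1.0]]
ft_force: [-0.2, -0.5, -1.7]
gripper_width: 59.2
time: 41.88
ee_pos: [536.8, -338.4, 229.1]
orientation: [[0.999, -0.047, -0.001], [-0.047, -0.999, 0.001], [-0.001, -0.001, -1.0]]
ft_force: [-0.5, -0.3, -1.4]
gripper_width: 59.2
time: 42.3
ee_pos: [537.2, -338.2, 229.7]
orientation: [[0.999, -0.046, 0.0], [-0.046, -0.999, 0.0], [-0.0, -0.0, -1.0]]
ft_force: [0.4, -0.5, -1.7]
gripper_width: 59.5
```

```bash
python3 -m pendant '[0,0,-2,0,-1, 0,0,-3,0,-1, 0,0,-2,0,-1, 0,0,-1,0,-1, 0,0,-0.7,0,-1]'; python3 -m pendant '[0,0,0,0,-1, 0,0,0,0,-1, 0,0,0,0,-1, 0,0,0,0,-1, 0,0,0,0,-1]'
```

```text
time: 42.72
ee_pos: [536.6, -338.2, 141.4]
orientation: [[0.999, -0.047, -0.002], [-0.047, -0.999, 0.001], [-0.002, -0.001, -1.0]]
ft_force: [-0.4, -0.1, -1.9]
gripper_width: 58.9
time: 43.13
ee_pos: [537.4, -339.5, 143.8]
orientation: [[0.999, -0.047, 0.002], [-0.047, -0.999, -0.001], [0.002, 0.001, -1.0]]
ft_force: [-0.9, -0.4, -2.1]
gripper_width: 59.5
```

```bash
python3 -m pendant '[0,0.05,-0.8,0,-1, 0,0,-0.8,0,-1, 0,0,-0.4,0,-1, 0,0,-0.2,0,-1, 0,0,0,0,-1]'; python3 -m pendant '[0,0,0,0,-1, 0,0,0,0,-1, 0,0,0,0,-1]'
```

```text
time: 43.55
ee_pos: [536.5, -338.0, 119.7]
orientation: [[0.999, -0.047, -0.002], [-0.047, -0.999, 0.001], [-0.002, -0.001, -1.0]]
ft_force: [0.5, 0.6, -1.4]
gripper_width: 59.1
time: 43.8
ee_pos: [537.0, -338.7, 121.0]
orientation: [[0.999, -0.047, 0.0], [-0.047, -0.999, -0.0], [0.0, 0.0, -1.0]]
ft_force: [-0.1, -0.6, -1.4]
gripper_width: 59.1
```

```bash
python3 -m pendant '[0,0,-0.15,0,-1, 0,0,-0.1,0,-1, 0,0,0,0,-1, 0,0,0,0,-1, 0,0,0,0,-1]'; python3 -m pendant '[0,0,-0.1,0,-1, 0,0,0,0,-1, 0,0,0,0,-1]'
```

```text
time: 44.22
ee_pos: [536.9, -338.4, 118.2]
orientation: [[0.999, -0.047, -0.0], [-0.047, -0.999, 0.0], [-0.0, -0.0, -1.0]]
ft_force: [-0.3, -0.3, -2.0]
gripper_width: 59.1
time: 44.47
ee_pos: [537.0, -338.5, 118.0]
orientation: [[0.999, -0.047, 0.001], [-0.047, -0.999, 0.001], [0.001, -0.001, -1.0]]
ft_force: [-1.8, 1.4, 6.3]
gripper_width: 59.4
```

Contact at the expected height; release and return for blue.

```bash
python3 -m pendant '[0,0,0,0,0.3, 0,0,0,0,0.6, 0,0,0,0,1, 0,0,0,0,1, 0,0,0,0,1]'; python3 -m pendant '[0,0,1,0,1, 0,0,2,0,1, 0,0,3,0,1, 0,0,3,0,1, 0,0,2,0,1]'; python3 -m pendant '[0,0,1,0,1, 0,0,0,0,1, 0,0,0,0,1, 0,0,0,0,1, 0,0,0,0,1]'; python3 - <<'E'
from h import *
im,C=snap('wrist','w20');print(readout.get_obs()['ee_pos']);crop(im,180,100,480,350,2.6,'w20c')
E
```

```text
time: 44.88
ee_pos: [537.0, -338.5, 117.0]
orientation: [[0.999, -0.047, -0.0], [-0.047, -0.999, -0.0], [-0.0, 0.0, -1.0]]
ft_force: [-0.5, 1.2, 0.2]
gripper_width: 85.5
time: 45.3
ee_pos: [537.3, -339.7, 230.5]
orientation: [[0.999, -0.048, 0.002], [-0.048, -0.999, -0.002], [0.002, 0.002, -1.0]]
ft_force: [0.4, -0.5, 0.3]
gripper_width: 85.1
time: 45.72
ee_pos: [536.3, -337.4, 235.5]
orientation: [[0.999, -0.047, -0.003], [-0.047, -0.999, 0.002], [-0.003, -0.002, -1.0]]
ft_force: [-0.8, -0.3, -0.8]
gripper_width: 85.6
[ 536.33380365 -337.60586723  235.59710478]
```

View pics/w20c.png

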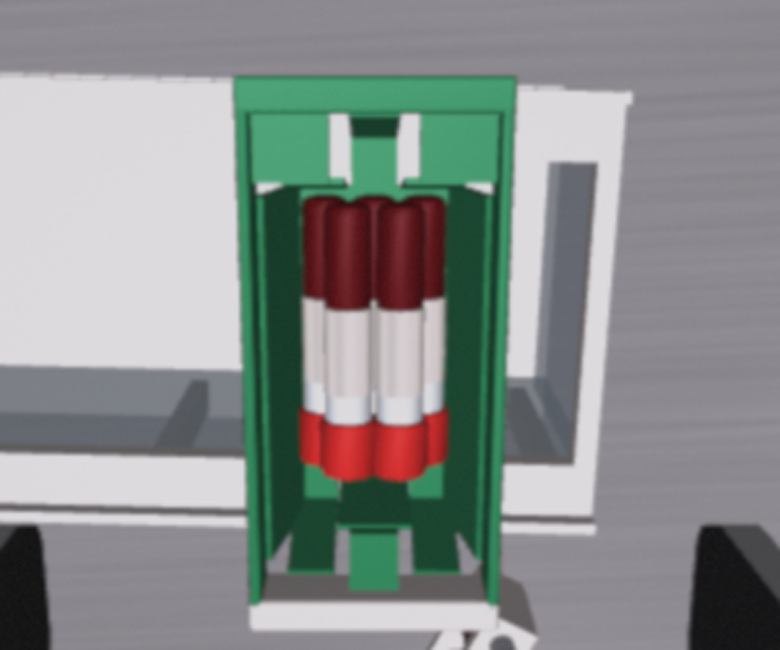

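```bash
python3 -m pendant '[0,2,0,0,1, 0,3,0,0,1, 0,4,0,0,1, 0,4,0,0,1, 0,4,0,0,1]'; python3 -m pendant '[0.2,4,0,0,1, 0.2,4,0,0,1, 0.2,4,0,0,1, 0.2,4,0,0,1, 0.2,4,0,0,1]'; python3 -m pendant '[0.2,4,0,0,1, 0.2,4,0,0,1, 0.2,4,0,0,1, 0.2,4,0,0,1, 0.2,3.5,0,0,1]'; python3 -m pendant '[0,2.5,0,0,1, 0,1.5,0,0,1, 0,0.8,0,0,1, 0,0.2,0,0,1, 0,0,0,0,1]'; python3 -m pendant '[0,0,0,0,1, 0,0,0,0,1, 0,0,0,0,1, 0,0,0,0,1, 0,0,0,0,1]'; python3 - <<'E'
from h import *
im,C=snap('wrist','w21');print(readout.get_obs()['ee_pos'])
E
```

```text
time: 46.18
ee_pos: [536.2, -166.9, 236.3]
orientation: [[0.999, -0.048, -0.002], [-0.048, -0.999, 0.0], [-0.002, -0.0, -1.0]]
ft_force: [1.0, 0.5, 0.0]
gripper_width: 85.5
time: 46.6
ee_pos: [546.2, 33.6, 236.5]
orientation: [[0.999, -0.047, -0.001], [-0.047, -0.999, -0.0], [-0.001, 0.0, -1.0]]
ft_force: [0.8, 0.7, -0.1]
gripper_width: 85.3
time: 47.02
ee_pos: [556.1, 229.8, 236.0]
orientation: [[0.999, -0.045, -0.002], [-0.045, -0.999, -0.0], [-0.002, 0.0, -1.0]]
ft_force: [0.7, 0.8, -0.2]
gripper_width: 85.6
time: 47.43
ee_pos: [556.9, 275.1, 237.1]
orientation: [[0.999, -0.049, -0.0], [-0.049, -0.999, -0.001], [-0.0, 0.001, -1.0]]
ft_force: [-0.3, -0.7, -0.0]
gripper_width: 85.5
time: 47.85
ee_pos: [557.1, 275.9, 237.4]
orientation: [[0.999, -0.048, 0.0], [-0.048, -0.999, 0.0], [0.0, -0.0, -1.0]]
ft_force: [0.2, 0.0, -0.2]
gripper_width: 85.6
[557.03930633 276.11479282 237.34873288]
```

View pics/w21.png

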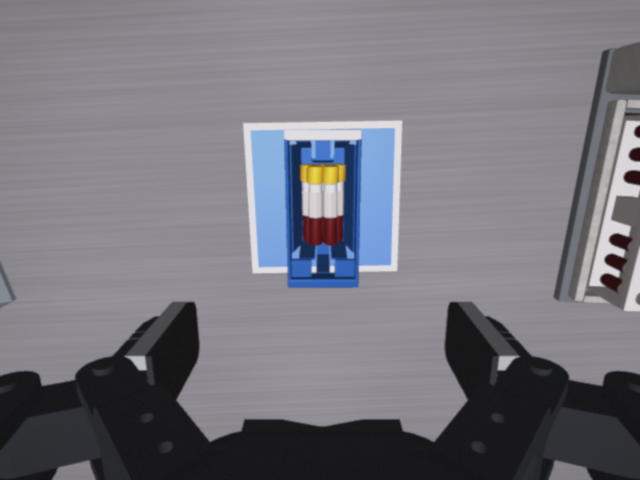

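```bash
python3 -m pendant '[-0.1,-0.1,-2,0,1, 0,0,-4,0,1, 0,0,-4,0,1, 0,0,-4,0,1, 0,0,-2,0,1]'; python3 -m pendant '[0,0,-1,0,1, 0,0,-0.5,0,1, 0,0,0,0,1, 0,0,0,0,1, 0,0,0,0,1]'; python3 -m pendant '[0,0,0,0,1, 0,0,0,0,1, 0,0,0,0,1]'
```

```text
time: 48.32
ee_pos: [553.2, 275.5, 72.9]
orientation: [[0.999, -0.047, -0.006], [-0.047, -0.999, -0.002], [-0.006, 0.002, -1.0]]
ft_force: [-0.5, 0.2, -0.2]
gripper_width: 85.2
time: 48.73
ee_pos: [557.4, 275.7, 64.0]
orientation: [[0.999, -0.047, 0.003], [-0.047, -0.999, 0.001], [0.003, -0.001, -1.0]]
ft_force: [-0.4, 1.2, -0.8]
gripper_width: 85.0
time: 48.98
ee_pos: [556.3, 275.9, 63.0]
orientation: [[0.999, -0.047, 0.001], [-0.047, -0.999, 0.001], [0.001, -0.001, -1.0]]
ft_force: [-0.0, -1.0, 0.0]
gripper_width: 85.6
```

```bash
python3 -m pendant '[0,-0.05,-1,0,1, 0,0,-1,0,1, 0,0,-0.8,0,1, 0,0,-0.5,0,1, 0,0,-0.3,0,1]'; python3 -m pendant '[0,0,0,0,1, 0,0,0,0,1, 0,0,0,0,1, 0,0,0,0,1, 0,0,0,0,1]'
```

```text
time: 49.4
ee_pos: [555.1, 274.8, 24.6]
orientation: [[0.999, -0.047, -0.002], [-0.047, -0.999, -0.001], [-0.002, 0.001, -1.0]]
ft_force: [-0.6, -0.2, -0.2]
gripper_width: 85.3
time: 49.82
ee_pos: [556.2, 275.1, 26.6]
orientation: [[0.999, -0.047, 0.001], [-0.047, -0.999, 0.0], [0.001, -0.0, -1.0]]
ft_force: [0.1, -0.3, -0.3]
gripper_width: 85.6
```

```bash
python3 -m pendant '[0,0,0,0,0.6, 0,0,0,0,0.3, 0,0,0,0,-1, 0,0,0,0,-1, 0,0,0,0,-1]' 40; python3 -m pendant '[0,0,0,0,-1, 0,0,0,0,-1, 0,0,0,0,-1]'; python3 -m pendant '[0,0,1,0,-1, 0,0,2,0,-1, 0,0,3,0,-1, 0,0,4,0,-1, 0,0,4,0,-1]'; python3 -m pendant '[0,0,3,0,-1, 0,0,2,0,-1, 0,0,1,0,-1, 0,0,0,0,-1, 0,0,0,0,-1]';python3 -m pendant '[0,0,0,0,-1, 0,0,0,0,-1, 0,0,0,0,-1]'; python3 -c "
from h import *
im,C=snap('wrist','w22');print(readout.get_obs()['ee_pos'])"
```

```text
time: 50.23
ee_pos: [556.1, 275.2, 26.6]
orientation: [[0.999, -0.047, 0.0], [-0.047, -0.999, 0.001], [0.0, -0.001, -1.0]]
ft_force: [-0.3, 0.2, 3.6]
gripper_width: 59.0
time: 50.48
ee_pos: [556.1, 275.2, 26.6]
orientation: [[0.999, -0.047, 0.0], [-0.047, -0.999, 0.0], [0.0, -0.001, -1.0]]
ft_force: [-1.1, 0.3, 5.4]
gripper_width: 59.2
time: 50.9
ee_pos: [554.6, 274.5, 166.6]
orientation: [[0.999, -0.048, -0.003], [-0.048, -0.999, -0.002], [-0.003, 0.002, -1.0]]
ft_force: [1.0, 1.2, -1.0]
gripper_width: 59.2
time: 51.32
ee_pos: [555.1, 275.2, 225.4]
orientation: [[0.999, -0.047, -0.001], [-0.047, -0.999, -0.0], [-0.001, 0.0, -1.0]]
ft_force: [-0.0, 0.1, -1.3]
gripper_width: 59.1
time: 51.57
ee_pos: [555.0, 274.9, 224.6]
orientation: [[0.999, -0.047, -0.003], [-0.047, -0.999, -0.001], [-0.002, 0.002, -1.0]]
ft_force: [0.8, 0.4, -1.5]
gripper_width: 59.5
[555.27252021 274.8433004  224.88243869]
```

View pics/w22.png

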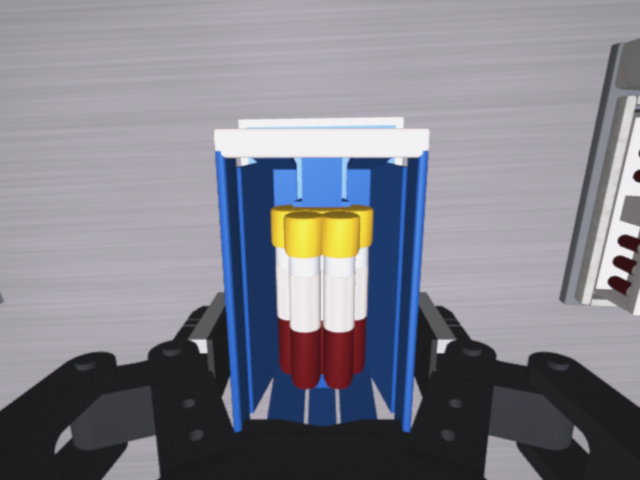

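```bash
python3 -m pendant '[0,-2,0,0,-1, 0,-3,0,0,-1, 0,-4,0,0,-1, 0,-4,0,0,-1, 0,-4,0,0,-1]'; python3 -m pendant '[-0.1,-4,0,0,-1, -0.1,-4,0,0,-1, -0.1,-4,0,0,-1, -0.1,-4,0,0,-1, -0.1,-4,0,0,-1]'; python3 -m pendant '[-0.1,-4,0,0,-1, -0.1,-3.5,0,0,-1, -0.1,-2.5,0,0,-1, 0,-1.4,0,0,-1, 0,-0.5,0,0,-1]'; python3 -m pendant '[0,0,0,0,-1, 0,0,0,0,-1, 0,0,0,0,-1, 0,0,0,0,-1, 0,0,0,0,-1]'; python3 -m pendant '[0,0,0,0,-1, 0,0,0,0,-1, 0,0,0,0,-1]'
```

```text
time: 52.03
ee_pos: [555.5, 103.6, 225.7]
orientation: [[0.999, -0.046, -0.001], [-0.046, -0.999, -0.001], [-0.001, 0.001, -1.0]]
ft_force: [0.6, 0.4, -1.8]
gripper_width: 59.4
time: 52.45
ee_pos: [550.4, -96.8, 225.8]
orientation: [[0.999, -0.047, -0.001], [-0.047, -0.999, -0.0], [-0.001, 0.0, -1.0]]
ft_force: [0.5, 1.0, -1.7]
gripper_width: 59.4
time: 52.87
ee_pos: [546.9, -218.0, 226.4]
orientation: [[0.999, -0.053, 0.0], [-0.053, -0.999, -0.002], [0.0, 0.002, -1.0]]
ft_force: [-0.2, 0.9, -1.5]
gripper_width: 58.9
time: 53.28
ee_pos: [548.3, -212.3, 225.9]
orientation: [[0.999, -0.045, -0.0], [-0.045, -0.999, 0.001], [-0.0, -0.001, -1.0]]
ft_force: [0.1, 0.1, -1.1]
gripper_width: 59.1
time: 53.53
ee_pos: [548.0, -213.6, 226.2]
orientation: [[0.999, -0.047, 0.0], [-0.047, -0.999, 0.0], [-0.0, -0.0, -1.0]]
ft_force: [0.1, -0.4, -1.3]
gripper_width: 59.1
```

226.2 → 119.5.

```bash
python3 -m pendant '[-0.1,0,-2,0,-1, 0,0,-3,0,-1, 0,0,-2,0,-1, 0,0,-1,0,-1, 0,0,0,0,-1]'; python3 -m pendant '[0,0,0,0,-1, 0,0,0,0,-1, 0,0,0,0,-1, 0,0,0,0,-1]';  python3 -m pendant '[0,0,-0.8,0,-1, 0,0,-0.8,0,-1, 0,0,-0.5,0,-1, 0,0,-0.2,0,-1, 0,0,0,0,-1]'; python3 -m pendant '[0,0,0,0,-1, 0,0,0,0,-1, 0,0,0,0,-1]'
```

```text
time: 53.95
ee_pos: [545.7, -213.0, 144.2]
orientation: [[0.999, -0.047, -0.004], [-0.047, -0.999, 0.002], [-0.004, -0.001, -1.0]]
ft_force: [-0.0, -0.0, -1.7]
gripper_width: 59.3
time: 54.28
ee_pos: [547.7, -214.4, 147.4]
orientation: [[0.999, -0.047, 0.002], [-0.047, -0.999, -0.001], [0.002, 0.001, -1.0]]
ft_force: [-0.6, 0.4, -1.6]
gripper_width: 59.2
time: 54.7
ee_pos: [546.4, -213.6, 122.2]
orientation: [[0.999, -0.047, -0.002], [-0.047, -0.999, 0.001], [-0.002, -0.001, -1.0]]
ft_force: [0.2, -0.2, -1.3]
gripper_width: 59.3
time: 54.95
ee_pos: [547.1, -214.2, 123.4]
orientation: [[0.999, -0.047, 0.0], [-0.047, -0.999, -0.0], [0.0, 0.0, -1.0]]
ft_force: [-1.1, 0.4, -1.7]
gripper_width: 58.9
```

```bash
python3 -m pendant '[0,0,-0.2,0,-1, 0,0,-0.1,0,-1, 0,0,0,0,-1, 0,0,0,0,-1, 0,0,0,0,-1]'; python3 -m pendant '[0,0,-0.1,0,-1, 0,0,0,0,-1, 0,0,0,0,-1]'
```

```text
time: 55.37
ee_pos: [547.0, -213.9, 120.2]
orientation: [[0.999, -0.047, -0.0], [-0.047, -0.999, -0.0], [0.0, 0.0, -1.0]]
ft_force: [-0.4, -0.4, -1.6]
gripper_width: 59.0
time: 55.62
ee_pos: [547.1, -214.1, 119.6]
orientation: [[0.999, -0.047, 0.0], [-0.047, -0.999, 0.0], [0.0, -0.0, -1.0]]
ft_force: [0.1, 0.0, 2.0]
gripper_width: 59.3
```

Contact at the rail height. Release, rise, clear away and check.

```bash
python3 -m pendant '[0,0,0,0,0.3, 0,0,0,0,0.6, 0,0,0,0,1, 0,0,0,0,1, 0,0,0,0,1]'; python3 -m pendant '[0,0,1,0,1, 0,0,2,0,1, 0,0,3,0,1, 0,0,3,0,1, 0,0,2,0,1]'; python3 -m pendant '[0,2,1,0,1, 0,4,0,0,1, 0,4,0,0,1, 0,4,0,0,1, 0,3,0,0,1]'; python3 -m pendant '[0,4,0,0,1, 0,4,0,0,1, 0,3,0,0,1, 0,2,0,0,1, 0,0,0,0,1]';python3 -m pendant '[0,0,0,0,1, 0,0,0,0,1, 0,0,0,0,1]'; python3 - <<'E'
from h import *
im,C=snap('top','t23');crop(im,370,180,550,300,4,"t23c");im,C=snap('scene','s23')
E
```

```text
time: 56.03
ee_pos: [547.0, -214.0, 119.1]
orientation: [[0.999, -0.047, -0.0], [-0.047, -0.999, -0.0], [-0.0, 0.0, -1.0]]
ft_force: [-0.6, -0.6, 0.4]
gripper_width: 85.2
time: 56.45
ee_pos: [547.4, -215.0, 232.3]
orientation: [[0.999, -0.048, 0.002], [-0.048, -0.999, -0.002], [0.003, 0.001, -1.0]]
ft_force: [0.1, -0.3, 0.0]
gripper_width: 85.4
time: 56.87
ee_pos: [546.8, -40.4, 239.6]
orientation: [[0.999, -0.045, -0.0], [-0.045, -0.999, 0.002], [-0.0, -0.002, -1.0]]
ft_force: [0.5, 0.6, -1.1]
gripper_width: 85.5
time: 57.28
ee_pos: [547.0, 92.4, 238.8]
orientation: [[0.999, -0.038, -0.001], [-0.038, -0.999, 0.002], [-0.001, -0.002, -1.0]]
ft_force: [0.3, 0.3, 0.1]
gripper_width: 85.4
time: 57.53
ee_pos: [546.9, 84.2, 239.8]
orientation: [[0.999, -0.05, 0.001], [-0.05, -0.999, -0.0], [0.001, 0.0, -1.0]]
ft_force: [0.1, 0.5, 0.1]
gripper_width: 85.5
```

View pics/t23c.png

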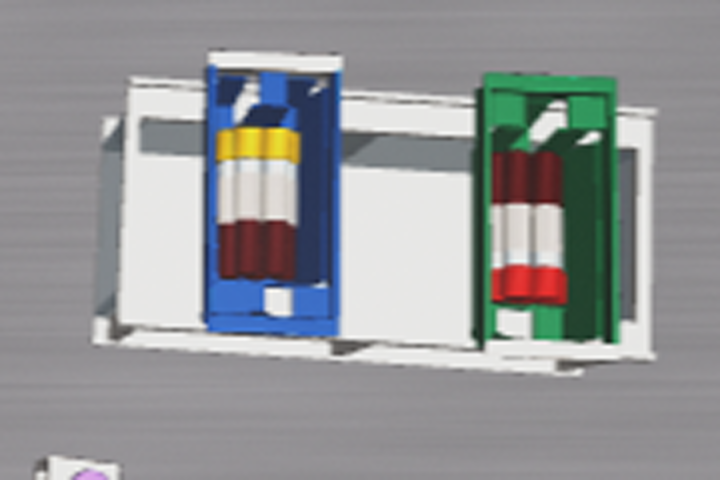

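View pics/s23.png

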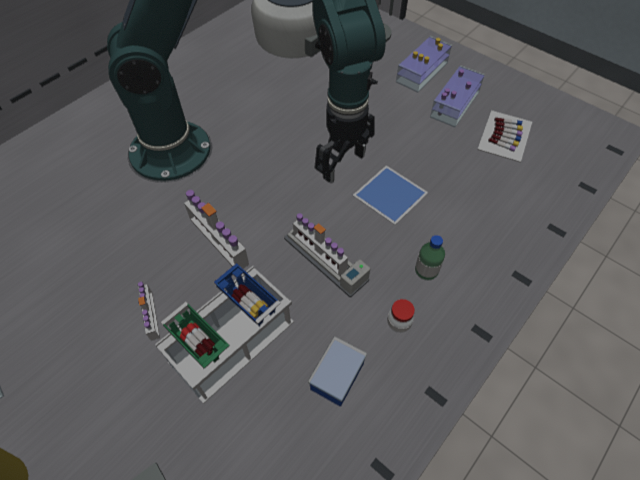

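```bash
python3 -m pendant '[0,0,0,0,1, 0,0,0,0,1, 0,0,0,0,1, 0,0,0,0,1, 0,0,0,0,1]' | head -3; python3 -c "
from h import *
print(robot.sign_off())"
```

```text
time: 58.05
ee_pos: [546.9, 86.0, 239.2]
orientation: [[0.999, -0.047, -0.0], [-0.047, -0.999, -0.0], [-0.0, 0.0, -1.0]]
the job is handed in; nothing more can be done
None
```

The job is finished and handed in at about 58 s of the 152 s allowed; the sign-off gives no verdict.

- **Parking:** I put blue on the pad and stacked green on it, half turned. Green touched down at the ledge height (44 mm above blue's underside) and looked level in the scene picture.
- **Carrier:** I lifted the middle-sized carrier from the tote and stood it in the reader's slot. It touched the slot floor at the expected height, and the wrist picture showed it centred between the guides.
- **Return:** I put green back on the rails half turned, then blue the original way round. Both touched down at rail height.

**Last checks:** The final top picture shows both bins within about a pixel (1–2 mm) of where they started. In the last scene picture, the bottle, jar and tip box look unmoved, and the arm was clear of everything. No check failed. The top and wrist cameras disagreed by up to 2 mm on the bins, which is within the calibration. One early wrist measurement was about 9 mm off because the arm was still swaying, so I repeated it at rest.

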